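# Set up the vacuum jig for a batch of glass bars

## Robot

A 6-joint arm with a two-finger parallel gripper is mounted at the origin on the work surface. World frame = base frame: x ahead of the robot, y to its left, z up, the work surface at z = 0. Lengths are in m, angles in rad, forces in N, time in s.
With the tool pointing down it reaches from about 0.275 to 0.85 m from the base axis. Payload 19 kg.
Tool frame: the origin (TCP) lies on the centre line of the jaws, within the pads' length; the fingertips stand tip_extent ahead of it and the grasp point (between the pads) lies 3 mm ahead of it (tip_extent is the distance from the TCP to the fingertips, in m); z points along the fingers, x is the direction in which the jaws open and shut, and the axes are right-handed (so a half turn about z gives the same grasp; the last joint's range is limited). The gripper opens to 85 mm and grips with 20 to 120 N. Pads are 22 mm wide; open, the fingers measure 114 mm over their backs; the gripper's body (76 mm by 85 mm) begins 54 mm behind the grasp point. The pads swing forward as they close: fully open they stand 13 mm farther back than shut.
Start: joints at [-1.4, 0.15, 1.437, -0, 1.554, -0.134], TCP at [0.173, -0.548, 0.253] pointing down, gripper open.
Joint ranges: [-2.8, 2.8], [-0.68, 2.1], [0.12, 2.68], [-1.39, 4.53], [0.16, 2.79], [-2.81, 2.81]. Speed limits (rad/s): [1.89, 1.89, 2.22, 3.01, 3.01, 3.01].

## Interface

Orientations are given as a unit quaternion [x, y, z, w].
In Python, from bench import sense, get_image, get_calibration, hand_in, tip_extent gives the robot as it stands.
- The arm moves only by the tool send_rows, never from a script. Its argument "commands" is a list of rows, each a list of 2 entries, a list of its own where there are three numbers: the shift along the tool's x, y, z normalised to -1 to 1, where 1 is 0.4 m, then the turn, a rotation vector about the tool's x, y, z normalised to -1 to 1, where 1 is pi/4 rad. In form: [[[tx, ty, tz], [ax, ay, az]], ...]. A call has 1 to 12 rows; each row shifts and turns the commanded pose from where the row before left it, along the tool's axes as they then stand; what a row does not reach is not made up. A row lasts 1/8 s, in which the tool goes at most 62.5 mm and 10.7 degrees, less where a joint would pass 70% of its speed; a pose out of reach is approached as far as the arm can. A call with a number of a shift or a turn outside -1 to 1 is refused whole. A call with a gripper value outside its range is refused whole. "gripper" is the opening, from 0 (shut) to 1 (fully open), set as the call begins (left out, the last holds). The fingers move at their own pace and stop on an object; the grip force is fixed at half the most. Time passes only in rows, so rows that do not move let the fingers close. It gives the time, the measured TCP pose, the force and the opening at its end, in the units of the state.
- sense(): the state, without advancing time (a new reading comes with each control period).
- get_image(name): name is "scene" or "top" or "wrist"; returns the picture (384x512x3 uint8, red, green, blue); there is no depth.
- get_calibration(name): a dict with "intrinsics" (3x3 intrinsics, pixels), "pose" (4x4, takes a point from camera to world coordinates); the wrist camera has in their place "tool_from_camera" (4x4, takes a point from camera to tool coordinates, whose origin is the TCP and whose axes are the tool frame's). Camera axes: x right, y up, looking along -z (the intrinsics and any distortion apply to the point x, -y, -z); pixel columns grow to the right and rows downward; lengths in m; the calibration is good to about 2 mm. A picture is of the moment at which its call begins: read the wrist's pose just before it. get_calibration takes no time and is no camera call.
- hand_in(): hands the job in, once; it reports no verdict.
The state is a dict: "t": time; "joint_positions": joint angles; "dq": joint speeds; "joint_torque": joint torques, N m; "tcp_pos": TCP position; "eef_rot": TCP orientation; "force": force on the tool from outside, world axes, zero at the start; "torque": the same for the moment, N m; "opening": finger opening in m.
Only numpy, scipy, OpenCV 4.12 (cv2) and the standard library are available. Lean on these libraries where they do the work, as an engineer would, in place of code of your own. Each camera call takes 0.05 s, during which the arm holds its last target.

## Task

Shut the vacuum valve fully, then release the clamp lever on the jig's blue stop, slide the stop so that its white line is at the red marker, and lock the lever fully again. Then lay every glass bar from the green mat flat on the black bed between the fixed fence and the stop, lengthwise along the rail, wholly on the bed and not on one another, and with all of them down open the vacuum valve fully against its stop. Keep the valve shut until the bars are laid, leave the stop locked at the marker, and leave the other things on the table where they are.

Things in the scene. Friction and masses are not known exactly. Their poses are not given: they have to be found in the camera images.
- jig: fixed vacuum jig. Origin at table level under the centre of its bed; x away from the robot, y (left) along the rail. Black rubber bed: top at z = 30 mm, x = -85 to +85. Aluminium fixed fence across its right end: inner face at y = -165, top z = 52. Behind it, flush, a grey strip, then the aluminium rail at x = 115 to 155, top z = 30. In front a white scale strip, x = -117 to -85, top z = 24 mm
- marker: red pointer set on the white scale strip (fixed), 14 mm wide in y, 12 mm high; its y origin is its centre; its axes are parallel to the jig's. It shows where the stop's centre line must be
- stop (a joint): blue stop's slide along the rail, m; grows to the jig's +y (left), away from the fixed fence; at 0 its centre line is at jig y = 13 mm; at most 0.13. Takes about 6 N released, over 40 N locked. The stop is a bar across the bed, 16 mm thick in y (face 8 mm from its centre line), z = 32 to 56 mm, x = -85 to 140; a saddle 56 x 64 mm sits on the rail
- stop_index (a point): end of the white line on top of the stop's near end, on the stop's centre line (jig x = -85 mm, z = 56 mm); its axes are parallel to the jig's
- stop_knob (a point): centre of the top of the black block handle on the stop, 44 mm in jig x, 24 mm in jig y, 36 mm high (jig z = 56 to 92 mm), at jig x = -45 mm; hold this to slide the stop
- clamp (a joint): stop's clamp lever, rad: 0 = locked (lever along the rail, pointing to the jig's +y, on its stop), 1.571 = released (lever across the rail, pointing to the jig's -x, to the robot, on its stop). Turns anticlockwise from above to release; stays where it is left; about 2 N at the knob. Grips below about 0.5 rad
- clamp_axis (a point): point on the lever's upright axis, at the lever's top, on the stop's saddle (jig x = 135 mm, on the stop's centre line, z = 70 mm)
- clamp_knob (a point): centre of the top of the orange upright round knob, which spins freely, at the lever's end: diameter 24 mm, 46 mm high (jig z = 60 to 106 mm; the flat lever arm beside it, 14 mm wide, reaches z = 69), 75 mm from the lever's axis
- valve (a joint): quarter-turn vacuum valve, rad: 0 = shut (handle across the pipe, pointing to the valve's +y, on its stop), 1.571 = open (handle along the pipe, pointing to the valve's -x, on its stop). Seen from above it turns anticlockwise to open; it stays where it is left; about 4 N at the grip
- valve_base: fixed brass valve on a grey foot 90 x 80 mm, blue pipe along its x; origin at table level on the handle's upright axis
- valve_axis (a point): point on the handle's upright axis at the height of the handle's top (80 mm above the table)
- valve_grip (a point): point on top of the valve's red handle, 90 mm from its axis. The red sleeve is 22 mm wide and 16 mm thick (64 to 80 mm above the table), from 49 to 115 mm from the axis; free space below it beyond the foot, except for the blue pipe (top at 42 mm) under the open handle
- mat: green cutting mat, 250 x 290 x 3 mm, fixed, where the bars start; origin at the centre of its underside
- bar_blue: blue cast-glass bar, a solid block 95 x 36 x 18 mm (x, y, z of its own frame: x along its length), 0.1 to 0.22 kg; origin at its centre; either broad face may be down. Starts flat on the green mat; only some of the four bars may be present
- bar_teal: teal cast-glass bar, a solid block 95 x 36 x 18 mm (x, y, z of its own frame: x along its length), 0.1 to 0.22 kg; origin at its centre; either broad face may be down. Starts flat on the green mat; only some of the four bars may be present
- bar_amber: amber cast-glass bar, a solid block 95 x 36 x 18 mm (x, y, z of its own frame: x along its length), 0.1 to 0.22 kg; origin at its centre; either broad face may be down. Starts flat on the green mat; only some of the four bars may be present
- bar_violet: violet cast-glass bar, a solid block 95 x 36 x 18 mm (x, y, z of its own frame: x along its length), 0.1 to 0.22 kg; origin at its centre; either broad face may be down. Starts flat on the green mat; only some of the four bars may be present
- flux: bystander: green bottle, diameter 52, 130 mm high
- tub: bystander: glass beaker, diameter 70, 100 mm high
- tin: bystander: tin can, diameter 68, 90 mm high
- brush: bystander: hand brush, 170 mm long, lying down
- driver: bystander: screwdriver, 180 mm long, lying down
Mind the look-alikes: they are no part of the job. What is meant by the bar_amber is not pink, and is the larger of those in its own colour.

How it is judged:
On the way, in this order (a step that is already met when the one before it is completed fails the run):
1. the valve is fully shut (value of joint valve below 0.07 rad), for 0.2 s.
2. the clamp lever is released, with the valve shut (value of joint valve below 0.07 rad and value of joint clamp above 1.2 rad), for 0.2 s.
3. the stop is at the marker and the lever locked again, with the valve shut (value of joint valve below 0.07 rad and value of joint clamp below 0.12 rad and y of stop_index in the frame of marker between -0.004 and 0.004 m), for 0.2 s.
4. all bars lie on the bed, let go, with the valve still shut and the stop locked (all of step 3 and x of bar_blue in the frame of jig between -0.068 and 0.068 m and z of bar_blue in the frame of jig between 0.035 and 0.044 m and y of each of bar_blue, bar_teal, bar_amber, bar_violet in the frame of jig above -0.123 m and y of each of bar_blue, bar_teal, bar_amber, bar_violet in the frame of stop_index below -0.049 m and angle between the z axis of each of bar_blue, bar_teal, bar_amber, bar_violet and the z axis of jig, either way round below 0.1 rad and angle between the x axis of each of bar_blue, bar_teal, bar_amber, bar_violet and the y axis of jig, either way round below 0.2 rad and contact force between each of bar_blue, bar_teal, bar_amber, bar_violet and the fingers below 0.2 N and linear speed of each of bar_blue, bar_teal, bar_amber, bar_violet below 0.02 m/s and x of bar_teal in the frame of jig between -0.068 and 0.068 m and z of bar_teal in the frame of jig between 0.035 and 0.044 m and x of bar_amber in the frame of jig between -0.068 and 0.068 m and z of bar_amber in the frame of jig between 0.035 and 0.044 m and x of bar_violet in the frame of jig between -0.068 and 0.068 m and z of bar_violet in the frame of jig between 0.035 and 0.044 m), for 0.2 s.
5. the valve is fully open (value of joint valve above 1.5 rad), for 0.2 s.
At the end, for the whole second after the job is handed in: Valve within 4 degrees of its open stop; lever within 7 degrees of locked; stop line within 4 mm of the marker; every bar flat (6 degrees) on the bed between fence and stop, centre 17 mm inside the bed's long edges, within 11 degrees of the rail, let go, at rest (value of joint valve above 1.5 rad and value of joint clamp below 0.12 rad and y of stop_index in the frame of marker between -0.004 and 0.004 m and x of bar_blue in the frame of jig between -0.068 and 0.068 m and z of bar_blue in the frame of jig between 0.035 and 0.044 m and y of each of bar_blue, bar_teal, bar_amber, bar_violet in the frame of jig above -0.123 m and y of each of bar_blue, bar_teal, bar_amber, bar_violet in the frame of stop_index below -0.049 m and angle between the z axis of each of bar_blue, bar_teal, bar_amber, bar_violet and the z axis of jig, either way round below 0.1 rad and angle between the x axis of each of bar_blue, bar_teal, bar_amber, bar_violet and the y axis of jig, either way round below 0.2 rad and contact force between each of bar_blue, bar_teal, bar_amber, bar_violet and the fingers below 0.2 N and linear speed of each of bar_blue, bar_teal, bar_amber, bar_violet below 0.02 m/s and x of bar_teal in the frame of jig between -0.068 and 0.068 m and z of bar_teal in the frame of jig between 0.035 and 0.044 m and x of bar_amber in the frame of jig between -0.068 and 0.068 m and z of bar_amber in the frame of jig between 0.035 and 0.044 m and x of bar_violet in the frame of jig between -0.068 and 0.068 m and z of bar_violet in the frame of jig between 0.035 and 0.044 m and velocity of joint valve below 0.05 rad/s); the robot touches nothing.
It fails at once if another thing on the table is moved more than 4 cm (distance of any of flux, tub, tin, brush, driver from where it was at the start of the episode above 0.04 m).
Of bar_blue, bar_teal, bar_amber, bar_violet only 2 to 4 are there at a start; the rules pass over those that are not, and their reading is None.
At some moment in a run one of bar_blue, bar_teal, bar_amber, bar_violet may be knocked a few centimetres aside while the robot is not near it.
Once in a run the grip may slacken for a moment while it holds something.
It also fails if it takes over 210 s, if anything falls off the work surface, if the arm or the gripper's body presses on something with over 40 N, if the wrist force passes 120 N, or if a joint passes its speed limit or range.

## Working session

There is one attempt and no reset: what is moved stays moved. The work goes in short steps, Python scripts to look and compute and a tool call to move; the robot and the scene stay as the last step left them, time stands still between calls to the robot, and variables do not carry over. Pictures are saved under pics/ and viewed, and the job is handed in when it is done.

Besides the shell and the picture viewer there is one more tool, called after "Call:" as a command line: name --argument value ..., lists and objects as JSON in quotes. send_rows: Moves the arm, as the interface text tells. Scaled input: -1 to 1 covers 0.4 m each way for a shift and pi/4 rad each way for a turn. Its arguments: {"type":"object","properties":{"commands":{"type":"array","items":{"type":"array"}},"gripper":{"type":"number"}},"required":["commands"]}

```bash
ls; mkdir -p pics
python3 - <<'E'
from bench import *
import cv2,numpy as np
print(sense()); print(tip_extent)
for n in ["scene","top","wrist"]:
    im=get_image(n); cv2.imwrite(f"pics/{n}0.png",im[:,:,::-1])
    print(n,{k:np.round(v,4).tolist() if not isinstance(v,str) else v for k,v in get_calibration(n).items()})
E
```

```text
pics
{'t': 0.0, 'joint_positions': array([-1.40001512e+00,  1.51004503e-01,  1.43799602e+00,  9.64105083e-07,
        1.55380450e+00, -1.33981919e-01]), 'dq': array([ 0.00047846, -0.00107373, -0.00058953, -0.00110839, -0.00068971,
       -0.00030805]), 'joint_torque': array([ 1.22879967e-03, -7.13058758e+01, -5.70871210e+01, -2.22593771e-04,
        9.01963591e-03, -2.71417713e-05]), 'tcp_pos': array([ 0.17249434, -0.54829907,  0.25268233]), 'eef_rot': array([ 8.06246466e-01, -5.91579469e-01, -4.36118421e-04, -4.21027203e-04]), 'force': array([ 0.22178203,  0.37172623, -0.12824863]), 'torque': array([ 0.03601642,  0.00668838, -0.03309442]), 'opening': 0.08567493423422562}
0.022
scene {'intrinsics': [[450.8458, 0.0, 253.3322], [0.0, 450.8458, 194.6487], [0.0, 0.0, 1.0]], 'pose': [[-0.0028, -0.8434, 0.5372, 1.3595], [1.0, -0.0055, -0.0033, 0.0099], [0.0057, 0.5372, 0.8434, 1.4007], [0.0, 0.0, 0.0, 1.0]]}
top {'intrinsics': [[388.2894, 0.0, 257.2606], [0.0, 388.2894, 193.9226], [0.0, 0.0, 1.0]], 'pose': [[0.0107, 0.992, -0.1258, 0.3724], [-0.9999, 0.0107, -0.0009, 0.0474], [0.0005, 0.1258, 0.992, 1.1176], [0.0, 0.0, 0.0, 1.0]]}
wrist {'intrinsics': [[266.6778, 0.0, 252.2471], [0.0, 266.6778, 196.3407], [0.0, 0.0, 1.0]], 'tool_from_camera': [[1.0, 0.001, -0.0007, 0.0004], [0.0007, -0.9606, -0.2781, -0.0707], [-0.0009, 0.2781, -0.9606, -0.1199], [0.0, 0.0, 0.0, 1.0]]}
```

View pics/top0.png

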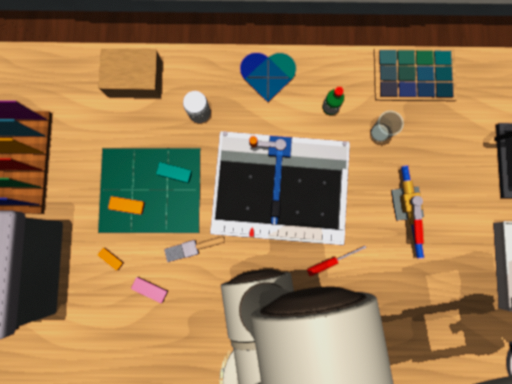

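View pics/scene0.png

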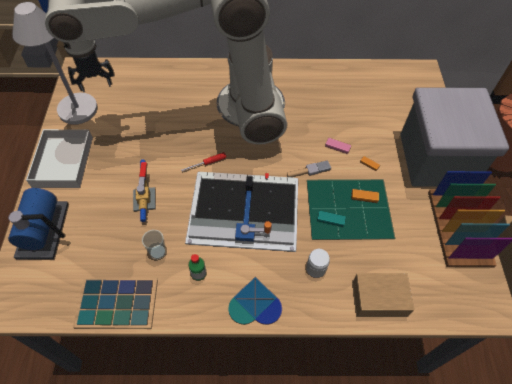

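View pics/wrist0.png

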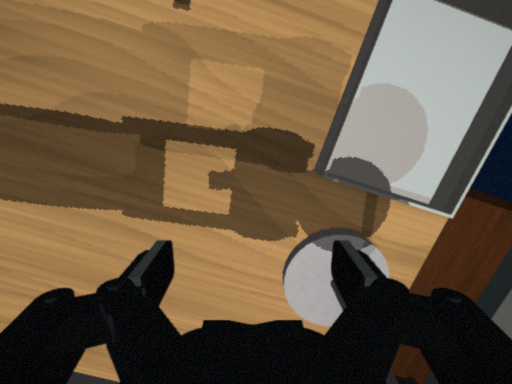

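The top view shows teal (174,172) and amber (126,205) on the mat. A small amber (110,258) and a pink bar (150,290) lie off the mat as look-alikes. The jig is centred near (281,187), and the valve is near (413,205) with its red handle pointing towards the robot. Next I'll measure these.

```bash
cat > h.py <<'E'
import cv2,numpy as np
from bench import *
from scipy.spatial.transform import Rotation as R
def cam(n,s=None):
    c=get_calibration(n); K=np.array(c["intrinsics"])
    if n=="wrist":
        T=np.eye(4);T[:3,:3]=R.from_quat(s["eef_rot"]).as_matrix();T[:3,3]=s["tcp_pos"]
        P=T@np.array(c["tool_from_camera"])
    else:P=np.array(c["pose"])
    return K,P
def ray(kp,uv):
    K,P=kp;d=np.linalg.inv(K)@[uv[0],uv[1],1.];d=P[:3,:3]@(d*[1,-1,-1]);return P[:3,3],d
def onz(kp,uv,z):
    o,d=ray(kp,uv);return o+d*(z-o[2])/d[2]
def proj(kp,p):
    K,P=kp;q=P[:3,:3].T@(np.array(p)-P[:3,3]);q=K@(q*[1,-1,-1]);return q[:2]/q[2]
def tri(k1,u1,k2,u2):
    o1,d1=ray(k1,u1);o2,d2=ray(k2,u2)
    A=np.c_[d1,-d2];t=np.linalg.lstsq(A,o2-o1,rcond=None)[0]
    a=o1+d1*t[0];b=o2+d2*t[1];return (a+b)/2,np.linalg.norm(a-b)
def blobs(im,lo,hi,amin=15,roi=None):
    hsv=cv2.cvtColor(im,cv2.COLOR_RGB2HSV);m=cv2.inRange(hsv,np.array(lo),np.array(hi))
    if roi:
        z=np.zeros_like(m);z[roi[1]:roi[3],roi[0]:roi[2]]=1;m=m*z
    cs,_=cv2.findContours(m,cv2.RETR_EXTERNAL,cv2.CHAIN_APPROX_NONE)
    return [c for c in sorted(cs,key=cv2.contourArea)[::-1] if cv2.contourArea(c)>=amin]
def crop(im,x0,y0,x1,y1,f,fn):
    cv2.imwrite(fn,cv2.resize(im[y0:y1,x0:x1,::-1],None,fx=f,fy=f,interpolation=cv2.INTER_CUBIC))
E
python3 - <<'E'
from h import *
im=cv2.imread("pics/top0.png")[:,:,::-1]
crop(im,205,120,365,255,5,"pics/topjig.png")
crop(im,370,150,450,270,5,"pics/topvalve.png")
kt=cam("top"); 
print("mat c", onz(kt,(150,191),.003), "teal",onz(kt,(174,172),.02),"amber",onz(kt,(126,205),.02),"valve",onz(kt,(413,205),.07),"jig",onz(kt,(281,187),.03))
E
```

```text
mat c [0.5189793  0.35903295 0.003     ] teal [0.5724756  0.28792332 0.02      ] amber [0.47592842 0.42057019 0.02      ] valve [ 0.47958886 -0.37411883  0.07      ] jig [ 0.53084389 -0.01864483  0.03      ]
```

View pics/topjig.png

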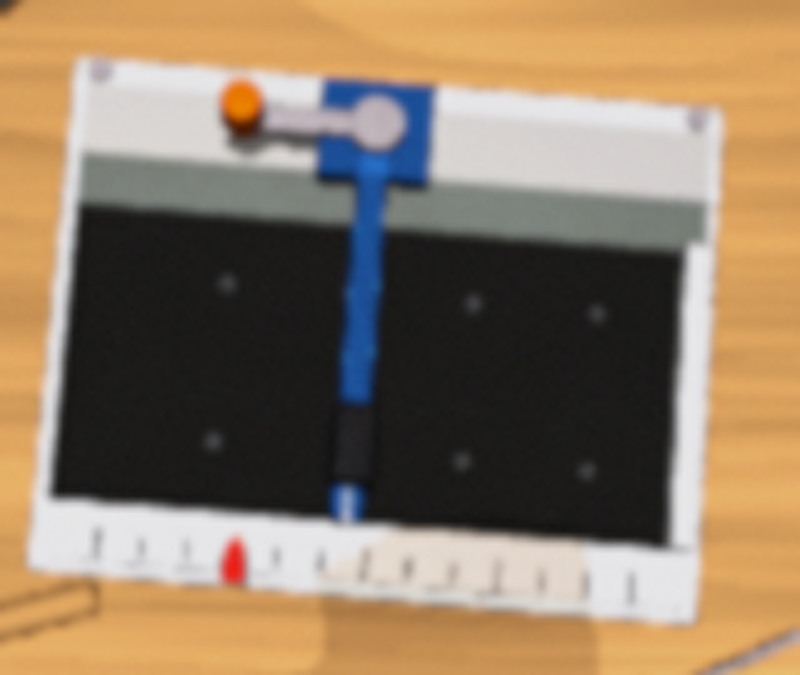

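View pics/topvalve.png

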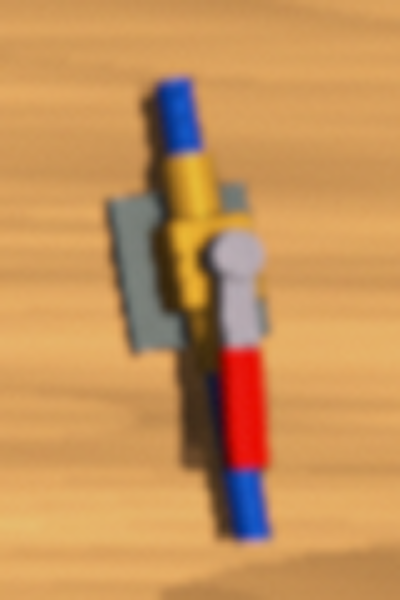

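Run:
```python
from h import *
im=cv2.imread("pics/top0.png")[:,:,::-1].copy(); sc=cv2.imread("pics/scene0.png")[:,:,::-1].copy()
kt=cam("top");ks=cam("scene")
def rep(n,c,k,z):
    r=cv2.minAreaRect(c);b=cv2.boxPoints(r);w=np.array([onz(k,p,z)[:2] for p in b])
    cen=onz(k,r[0],z);e=w[1]-w[0],w[2]-w[1];L=[np.linalg.norm(x) for x in e];d=e[int(np.argmax(L))]
    print(n,np.round(r[0],1),"cen",np.round(cen,4),"size",np.round(L,3),"ang",np.degrees(np.arctan2(d[1],d[0])).round(1))
for c in blobs(im,(0,170,150),(7,255,255),roi=(370,150,450,270))[:2]: rep("sleeve top",c,kt,.08)
for c in blobs(sc,(0,170,120),(7,255,255),roi=(120,150,170,240))[:2]: rep("sleeve sc",c,ks,.08)
for c in blobs(im,(8,180,170),(20,255,255),roi=(90,140,210,250))[:2]: rep("amber top",c,kt,.021)
for c in blobs(im,(85,150,100),(98,255,255),roi=(90,140,210,250))[:2]: rep("teal top",c,kt,.021)
for c in blobs(im,(110,150,100),(125,255,255),roi=(370,150,450,270))[:3]: rep("pipe",c,kt,.035)
for c in blobs(im,(0,170,150),(7,255,255),roi=(230,220,270,245))[:2]: rep("marker",c,kt,.036)
# axis knob of valve, clamp
for n,u,z in [("valve axis",(370+237/5,150+252/5),.08),("clamp axis",(205+378/5,120+122/5),.07),("clampknob",(205+242/5,120+98/5),.106),("index",(205+346/5,120+518/5),.056),("bed nl",(205+50/5,120+497/5),.03),("bed nr",(205+668/5,120+545/5),.03),("marker",(205+235/5,120+562/5),.036)]: print(n,onz(kt,u,z).round(4))
crop(sc,125,150,175,235,8,"pics/scvalve.png");crop(sc,180,165,310,255,6,"pics/scjig.png")
```

```text
sleeve top [418.7 231.5] cen [ 0.4079 -0.3825  0.08  ] size [0.021 0.062] ang -178.6
sleeve sc [142.8 169. ] cen [ 0.4114 -0.383   0.08  ] size [0.055 0.02 ] ang -177.3
amber top [125.4 204.8] cen [0.4763 0.4218 0.021 ] size [0.035 0.094] ang -98.8
teal top [173.  171.6] cen [0.5736 0.2908 0.021 ] size [0.038 0.096] ang -104.5
pipe [405.2 173. ] cen [ 0.5741 -0.3699  0.035 ] size [0.016 0.036] ang -172.8
pipe [418.9 250.5] cen [ 0.3571 -0.3994  0.035 ] size [0.015 0.032] ang -174.2
valve axis [ 0.4911 -0.3824  0.08  ]
clamp axis [ 0.644  -0.0148  0.07  ]
clampknob [0.647  0.0601 0.106 ]
index [0.4259 0.0012 0.056 ]
bed nl [0.4372 0.1659 0.03  ]
bed nr [ 0.4141 -0.1798  0.03  ]
marker [0.4019 0.0617 0.036 ]
```

View pics/scvalve.png

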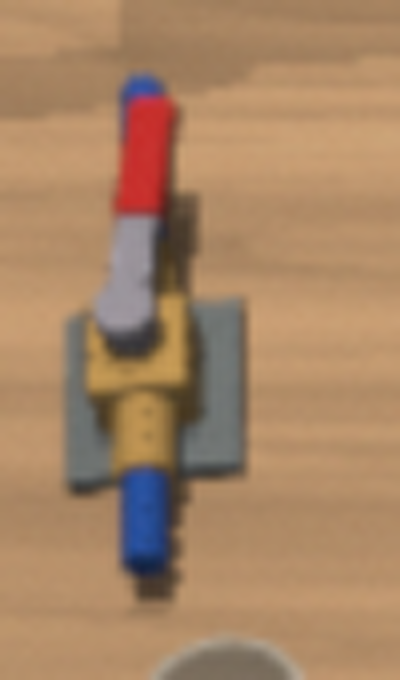

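View pics/scjig.png

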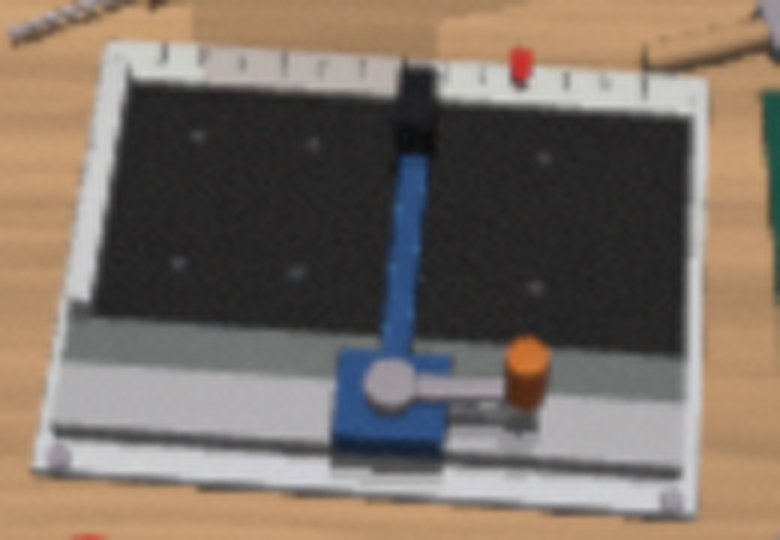

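```bash
cat >> h.py <<'E'
def state():
    s=sense();M=R.from_quat(s["eef_rot"]).as_matrix()
    return s,np.array(s["tcp_pos"]),M,np.degrees(np.arctan2(M[1,0],M[0,0]))
def plan(p,ang=None,step=.04,dp=3):
    """rows: translation first in current tool frame, then yaw"""
    s,p0,M,a0=state();d=M.T@(np.array(p)-p0)/.4;n=max(1,int(np.ceil(np.linalg.norm(d)*.4/step)))
    print(f"t {s['t']:.2f} pos {p0.round(4)} a0 {a0:.1f} tilt {np.degrees(np.arccos(-M[2,2])):.2f} open {s['opening']:.3f} F {np.round(s['force'],1)} q6 {s['joint_positions'][5]:.2f}")
    print("shift rows",n,"x",np.round(d/n,dp).tolist())
    if ang is not None:
        t=-((ang-a0+180)%360-180);m=max(1,int(np.ceil(abs(t)/8)));print("turn rows",m,"x az",round(t/45/m,dp))
E
python3 -c "
from h import *
plan((.406,-.3825,.2),-90)"
```

```text
t 0.15 pos [ 0.1725 -0.5484  0.2528] a0 -72.5 tilt 0.05 open 0.086 F [ 0.3 -0.7  0.4] q6 -0.13
shift rows 8 x [-0.028, -0.085, 0.017]
turn rows 3 x az 0.129
```

Call:
send_rows --commands '[[[-0.028,-0.085,0.017],[0,0,0]],[[-0.028,-0.085,0.017],[0,0,0]],[[-0.028,-0.085,0.017],[0,0,0]],[[-0.028,-0.085,0.017],[0,0,0]],[[-0.028,-0.085,0.017],[0,0,0]],[[-0.028,-0.085,0.017],[0,0,0]],[[-0.028,-0.085,0.017],[0,0,0]],[[-0.028,-0.085,0.017],[0,0,0]],[[0,0,0],[0,0,0.129]],[[0,0,0],[0,0,0.129]],[[0,0,0],[0,0,0.129]],[[0,0,0],[0,0,0]]]' --gripper 0.45

```text
t: 1.65
tcp_pos: [0.4051, -0.3813, 0.1987]
eef_rot: [0.708, -0.707, -0.0, -0.0]
force: [-1.0, 0.4, 0.0]
opening: 0.0382
```

Run:
```python
from h import *
s,p,M,a=state();print(p,a,s["opening"])
im=get_image("wrist");cv2.imwrite("pics/w1.png",im[:,:,::-1])
k=cam("wrist",s)
for c in blobs(im,(0,170,120),(7,255,255),100)[:2]:
    r=cv2.minAreaRect(c);b=cv2.boxPoints(r);print(r,[onz(k,q,.08)[:2].round(4).tolist() for q in b],onz(k,r[0],.08))
```

```text
[ 0.40506131 -0.3812939   0.19868207] -89.924049021786 0.038219186458252494
((56.089107513427734, 256.1743469238281), (17.79791259765625, 68.03936004638672), 67.01127624511719) [[0.339, -0.1505], [0.368, -0.2183], [0.3503, -0.2221], [0.3203, -0.1531]] [ 0.34471439 -0.18653945  0.08      ]
```

View pics/w1.png

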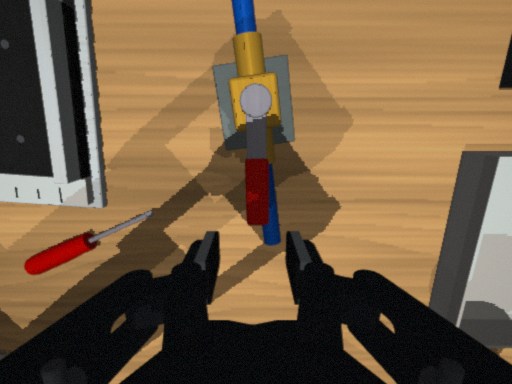

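Run:
```python
from h import *
s,p,M,a=state();k=cam("wrist",s)
for n,u,z in [("axis",(256,100),.08),("sl far",(257,160),.08),("sl near",(257.5,221),.08),("sl c",(257,191),.08),("pipe far",(243,0),.035),("pipe near",(272,238),.035),("driver h",(58,253),.01),("driver tip",(152,212),.01)]: print(n,onz(k,u,z).round(4))
print(proj(k,p+[0,0,-.02]))
```

```text
axis [ 0.4914 -0.3848  0.08  ]
sl far [ 0.4407 -0.386   0.08  ]
sl near [ 0.3823 -0.3869  0.08  ]
sl c [ 0.412  -0.3862  0.08  ]
pipe far [ 0.5803 -0.373   0.035 ]
pipe near [ 0.3436 -0.4049  0.035 ]
driver h [ 0.3103 -0.1329  0.01  ]
driver tip [ 0.3663 -0.2592  0.01  ]
[251.4137502  246.77254915]
```

Call:
send_rows --commands '[[[0.01,0,0.07],[0,0,0]],[[0,0,0.08],[0,0,0]],[[0,0,0.08],[0,0,0]],[[0,0,0.08],[0,0,0]],[[0,0,0],[0,0,0]]]'

```text
t: 2.33
tcp_pos: [0.4043, -0.3844, 0.073]
eef_rot: [0.708, -0.706, -0.002, -0.0]
force: [-0.2, 0.3, 0.4]
opening: 0.0385
```

Call:
send_rows --commands '[[[0,0,0],[0,0,0]],[[0,0,0],[0,0,0]],[[0,0,0],[0,0,0]]]' --gripper 0.32

```text
t: 2.7
tcp_pos: [0.4054, -0.3857, 0.0758]
eef_rot: [0.707, -0.707, 0.001, 0.0]
force: [0.4, 0.4, -0.9]
opening: 0.0272
```

Run:
```python
from h import *
plan((.406,-.3855,.074),-89)
cv2.imwrite("pics/w2.png",get_image("wrist")[:,:,::-1])
```

```text
t 2.70 pos [ 0.4054 -0.3857  0.0758] a0 -89.9 tilt 0.08 open 0.027 F [ 0.4  0.4 -0.9] q6 0.67
shift rows 1 x [-0.0, -0.002, 0.005]
turn rows 1 x az -0.021
```

View pics/w2.png

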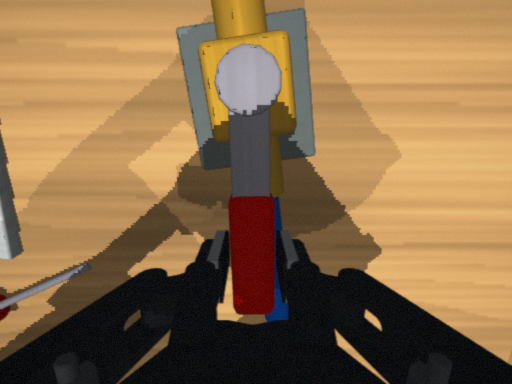

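The red sleeve (252,255) sits between the pads, so I'll swing it shut.

Call:
send_rows --commands '[[[-0.0265,-0.0017,0],[0,0,0.159]],[[-0.0265,-0.0017,0],[0,0,0.159]],[[-0.0265,-0.0017,0],[0,0,0.159]],[[-0.0265,-0.0017,0],[0,0,0.159]],[[-0.0265,-0.0017,0],[0,0,0.159]],[[-0.0265,-0.0017,0],[0,0,0.159]],[[-0.0265,-0.0017,0],[0,0,0.159]],[[-0.0265,-0.0017,0],[0,0,0.159]],[[-0.0265,-0.0017,0],[0,0,0.159]],[[-0.0265,-0.0017,0],[0,0,0.159]],[[-0.0265,-0.0017,0],[0,0,0.159]],[[0,0,0],[0,0,0]]]'

```text
t: 4.25
tcp_pos: [0.4739, -0.3018, 0.075]
eef_rot: [-0.099, 0.995, -0.0, 0.0]
force: [1.2, -0.7, 0.5]
opening: 0.0272
```

Call:
send_rows --commands '[[[-0.0265,-0.0017,0],[0,0,0.159]],[[0,0,0],[0,0,0]]]'

```text
t: 4.5
tcp_pos: [0.4825, -0.3009, 0.0748]
eef_rot: [-0.037, 0.999, 0.0, -0.002]
force: [-17.1, -1.4, 6.5]
opening: 0.0275
```

Run:
```python
from h import *
plan((.48,-.299,.074),-176)
im=get_image("wrist");cv2.imwrite("pics/w3.png",im[:,:,::-1])
im=get_image("top");crop(im,370,150,450,270,5,"pics/t3.png")
```

```text
t 4.50 pos [ 0.4825 -0.3009  0.0748] a0 -175.7 tilt 0.22 open 0.028 F [-17.1  -1.4   6.5] q6 2.38
shift rows 1 x [0.006, 0.005, 0.002]
turn rows 1 x az 0.007
```

View pics/w3.png

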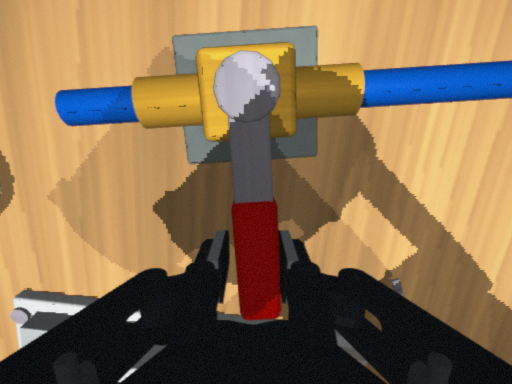

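Call:
send_rows --commands '[[[0.006,0,0],[0,0,0]],[[0,0,-0.06],[0,0,0]],[[0,0,-0.08],[0,0,0]],[[0,0,-0.08],[0,0,-0.2]],[[0,0,-0.08],[0,0,-0.2]],[[0,0,-0.08],[0,0,-0.2]],[[0,0,-0.08],[0,0,-0.2]],[[0,0,-0.08],[0,0,-0.2]],[[0,0,0],[0,0,-0.2]],[[0,0,0],[0,0,-0.2]],[[0,0,0],[0,0,-0.2]],[[0,0,0],[0,0,-0.2]]]'

```text
t: 6.1
tcp_pos: [0.4816, -0.3009, 0.2911]
eef_rot: [-0.68, 0.733, -0.0, 0.0]
force: [0.0, -0.4, 0.8]
opening: 0.0273
```

Run:
```python
from h import *
plan((.53,.10,.29),-4)
im=get_image("top");crop(im,370,150,450,270,5,"pics/t4.png")
```

```text
t 6.10 pos [ 0.4816 -0.3009  0.2911] a0 -94.4 tilt 0.04 open 0.027 F [ 0.  -0.4  0.8] q6 0.95
shift rows 11 x [-0.092, -0.004, 0.0]
turn rows 12 x az -0.167
```

View pics/t4.png

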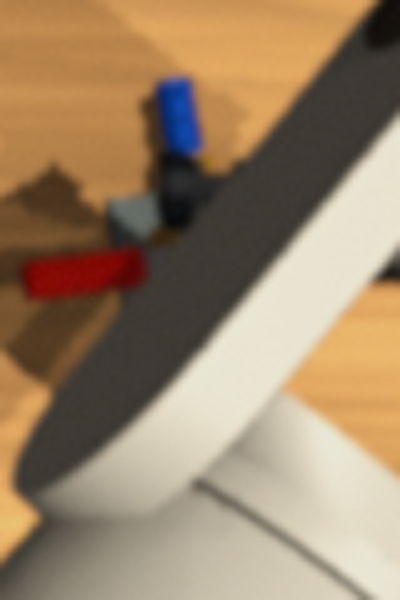

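Call:
send_rows --commands '[[[-0.101,-0.004,0],[0,0,0]],[[-0.101,-0.004,0],[0,0,0]],[[-0.101,-0.004,0],[0,0,0]],[[-0.101,-0.004,0],[0,0,0]],[[-0.101,-0.004,0],[0,0,0]],[[-0.101,-0.004,0],[0,0,0]],[[-0.101,-0.004,0],[0,0,0]],[[-0.101,-0.004,0],[0,0,0]],[[-0.101,-0.004,0],[0,0,0]],[[-0.101,-0.004,0],[0,0,0]]]'

```text
t: 7.4
tcp_pos: [0.5315, 0.1017, 0.2912]
eef_rot: [-0.677, 0.736, -0.0, 0.0]
force: [0.4, -0.5, 0.6]
opening: 0.0273
```

Call:
send_rows --commands '[[[0,0,0],[0,0,-0.2]],[[0,0,0],[0,0,-0.2]],[[0,0,0],[0,0,-0.2]],[[0,0,0],[0,0,-0.2]],[[0,0,0],[0,0,-0.2]],[[0,0,0],[0,0,-0.2]],[[0,0,0],[0,0,-0.2]],[[0,0,0],[0,0,-0.2]],[[0,0,0],[0,0,-0.2]],[[0,0,0],[0,0,-0.2]],[[0,0,0],[0,0,0]]]'

```text
t: 8.78
tcp_pos: [0.5315, 0.1004, 0.2911]
eef_rot: [0.999, -0.043, 0.0, -0.0]
force: [-0.9, -0.7, 0.3]
opening: 0.0276
```

Run:
```python
from h import *
plan((.53,.10,.29),-4)
im=get_image("wrist");cv2.imwrite("pics/w5.png",im[:,:,::-1])
```

```text
t 8.78 pos [0.5315 0.1004 0.2911] a0 -4.9 tilt 0.03 open 0.028 F [-0.9 -0.7  0.3] q6 0.13
shift rows 1 x [-0.004, 0.001, 0.003]
turn rows 1 x az -0.019
```

View pics/w5.png

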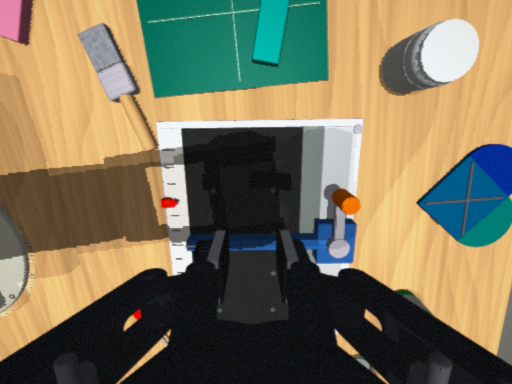

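Run:
```python
from h import *
im=cv2.imread("pics/w5.png")[:,:,::-1]
crop(im,150,180,230,280,6,"pics/w5a.png");crop(im,300,170,380,280,6,"pics/w5b.png")
```

```text
(no output)
```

View pics/w5a.png

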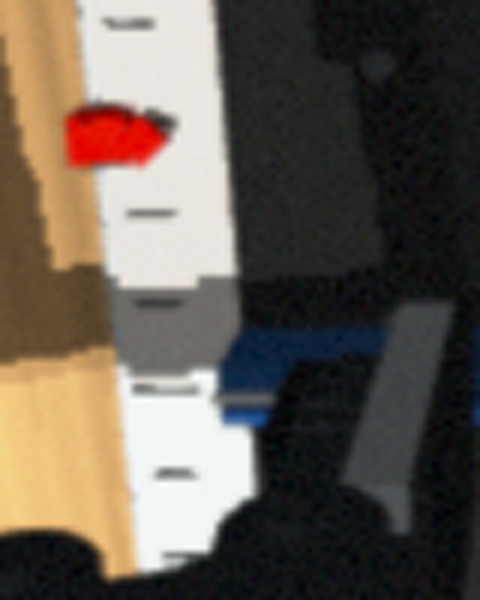

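View pics/w5b.png

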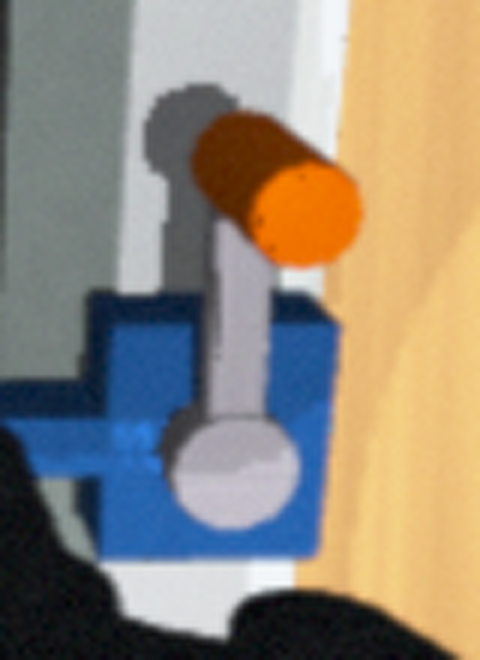

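```bash
cat >> h.py <<'E'
def jigfrom(axis,index):
    """axis at jig x=135,index at x=-85 same line -> yaw"""
    d=axis[:2]-index[:2];return np.degrees(np.arctan2(d[1],d[0])),np.linalg.norm(d)
E
python3 - <<'E'
from h import *
s,p,M,a=state();k=cam("wrist",s)
P={}
for n,u,z in [("knob",(300+305/6,170+214/6),.106),("axis",(300+235/6,170+472/6),.07),("index",(150+214/6,180+399/6),.056),("mk tip",(150+168/6,180+140/6),.036),("mk back",(150+68/6,180+140/6),.036),("jig TL",(158,122),.024),("jig TR",(361,119),.03),("bed TL",(181,128),.03),("bed TR",(302,127),.03)]:
    P[n]=onz(k,u,z);print(n,P[n].round(4))
print(jigfrom(P["axis"],P["index"]),P["knob"]-P["axis"],np.linalg.norm((P["knob"]-P["axis"])[:2]))
E
```

```text
knob [0.6474 0.06   0.106 ]
axis [ 0.6448 -0.0158  0.07  ]
index [4.25e-01 1.00e-04 5.60e-02]
mk tip [0.4185 0.0609 0.036 ]
mk back [0.394  0.0631 0.036 ]
jig TL [0.4066 0.1779 0.024 ]
jig TR [0.6868 0.157  0.03  ]
bed TL [0.4388 0.167  0.03  ]
bed TR [0.6058 0.1535 0.03  ]
(np.float64(-4.1319363098517), np.float64(0.2203470757691251)) [0.00257426 0.07577465 0.036     ] 0.07581836905918467
```

```bash
python3 -c "
from h import *
plan((.6474,.060,.14),-2)"
```

```text
t 8.82 pos [0.5315 0.1004 0.291 ] a0 -5.0 tilt 0.02 open 0.027 F [-0.  -0.9 -0.3] q6 0.13
shift rows 5 x [0.059, 0.015, 0.076]
turn rows 1 x az -0.067
```

Call:
send_rows --commands '[[[0.059,0.015,0.076],[0,0,0]],[[0.059,0.015,0.076],[0,0,0]],[[0.059,0.015,0.076],[0,0,0]],[[0.059,0.015,0.076],[0,0,0]],[[0.059,0.015,0.076],[0,0,0]],[[0,0,0],[0,0,-0.067]],[[0,0,0],[0,0,0]]]' --gripper 0.55

```text
t: 9.7
tcp_pos: [0.6467, 0.0606, 0.1386]
eef_rot: [1.0, -0.017, -0.0, -0.0]
force: [0.9, 0.8, 0.0]
opening: 0.0468
```

Run:
```python
from h import *
plan((.6474,.060,.096),-2)
s,p,M,a=state()
im=get_image("wrist");cv2.imwrite("pics/w6.png",im[:,:,::-1])
k=cam("wrist",s)
for c in blobs(im,(5,200,150),(18,255,255),100)[:3]:
    m=cv2.minEnclosingCircle(c);print(m,cv2.contourArea(c),onz(k,m[0],.106))
```

```text
t 9.70 pos [0.6467 0.0606 0.1386] a0 -2.0 tilt 0.03 open 0.047 F [0.9 0.8 0. ] q6 0.01
shift rows 2 x [0.001, 0.001, 0.053]
turn rows 1 x az -0.0
```

View pics/w6.png

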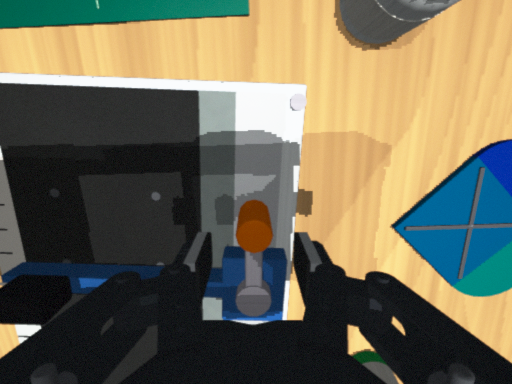

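Call:
send_rows --commands '[[[0.001,0.001,0.053],[0,0,0]],[[0.001,0,0.053],[0,0,0]],[[0,0,0],[0,0,0]]]'

```text
t: 10.12
tcp_pos: [0.6468, 0.0604, 0.0958]
eef_rot: [1.0, -0.017, -0.001, -0.0]
force: [-0.4, -0.1, -0.2]
opening: 0.0468
```

Call:
send_rows --commands '[[[0,0,0],[0,0,0]],[[0,0,0],[0,0,0]],[[0,0,0],[0,0,0]]]' --gripper 0.34

```text
t: 10.5
tcp_pos: [0.6477, 0.0603, 0.0972]
eef_rot: [1.0, -0.016, 0.0, -0.0]
force: [-0.3, 0.1, -1.1]
opening: 0.0291
```

Call:
send_rows --commands '[[[-0.0229,0.0014,0],[0,0,-0.156]],[[-0.0229,0.0014,0],[0,0,-0.156]],[[-0.0229,0.0014,0],[0,0,-0.156]],[[-0.0229,0.0014,0],[0,0,-0.156]],[[-0.0229,0.0014,0],[0,0,-0.156]],[[-0.0229,0.0014,0],[0,0,-0.156]]]'

```text
t: 11.25
tcp_pos: [0.5965, 0.0426, 0.0968]
eef_rot: [0.938, 0.347, 0.0, -0.0]
force: [1.8, 0.9, -1.3]
opening: 0.0289
```

Call:
send_rows --commands '[[[-0.0229,0.0014,0],[0,0,-0.156]],[[-0.0229,0.0014,0],[0,0,-0.156]],[[-0.0229,0.0014,0],[0,0,-0.156]],[[-0.0229,0.0014,0],[0,0,-0.156]],[[-0.0229,0.0014,0],[0,0,-0.156]],[[-0.0229,0.0014,0],[0,0,-0.156]],[[0,0,0],[0,0,0]]]'

```text
t: 12.12
tcp_pos: [0.5708, -0.0051, 0.0968]
eef_rot: [0.753, 0.658, 0.0, 0.0]
force: [0.3, 0.2, 0.4]
opening: 0.0292
```

Run:
```python
from h import *
plan((.6474,.060,.096),82)
im=get_image("wrist");cv2.imwrite("pics/w7.png",im[:,:,::-1])
```

```text
t 12.12 pos [ 0.5708 -0.0051  0.0968] a0 82.4 tilt 0.02 open 0.029 F [0.3 0.2 0.4] q6 -1.58
shift rows 3 x [0.062, 0.056, 0.001]
turn rows 1 x az 0.008
```

View pics/w7.png

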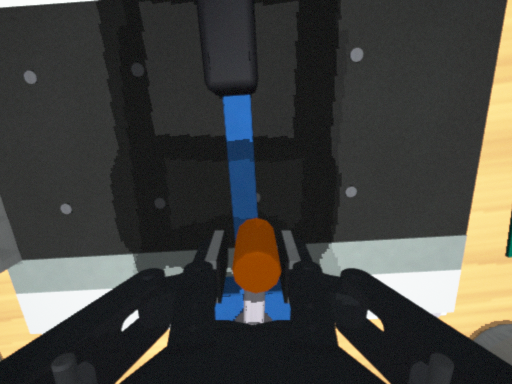

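Call:
send_rows --commands '[[[0,0,-0.06],[0,0,0]],[[0,0,-0.08],[0,0,0]],[[0,0,-0.06],[0,0,-0.077]],[[0,0,0],[0,0,0]]]' --gripper 0.6

```text
t: 12.68
tcp_pos: [0.5716, -0.0045, 0.1784]
eef_rot: [0.733, 0.681, 0.001, 0.001]
force: [-0.3, -0.6, -0.5]
opening: 0.0514
```

Run:
```python
from h import *
plan((.4649,-.0028,.175),85.9)
```

```text
t 12.68 pos [ 0.5716 -0.0045  0.1784] a0 85.8 tilt 0.19 open 0.051 F [-0.3 -0.6 -0.5] q6 -1.64
shift rows 3 x [-0.005, -0.089, 0.003]
turn rows 1 x az -0.002
```

Call:
send_rows --commands '[[[-0.005,-0.089,0.003],[0,0,0]],[[-0.005,-0.089,0.003],[0,0,0]],[[-0.005,-0.089,0.003],[0,0,0]],[[0,0,0],[0,0,0]]]'

```text
t: 13.18
tcp_pos: [0.4621, -0.0027, 0.1724]
eef_rot: [0.733, 0.68, -0.0, -0.0]
force: [1.3, 0.0, 0.2]
opening: 0.0512
```

Run:
```python
from h import *
plan((.4649,-.0028,.085),85.9)
im=get_image("wrist");cv2.imwrite("pics/w8.png",im[:,:,::-1])
im=get_image("top");crop(im,205,120,365,255,5,"pics/t8.png")
```

```text
t 13.18 pos [ 0.4621 -0.0027  0.1724] a0 85.7 tilt 0.04 open 0.051 F [1.3 0.  0.2] q6 -1.67
shift rows 3 x [0.0, 0.002, 0.073]
turn rows 1 x az -0.003
```

View pics/w8.png

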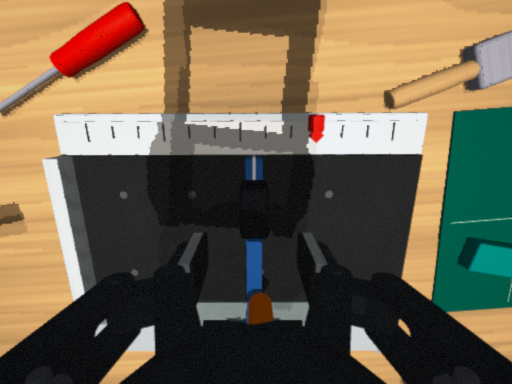

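View pics/t8.png

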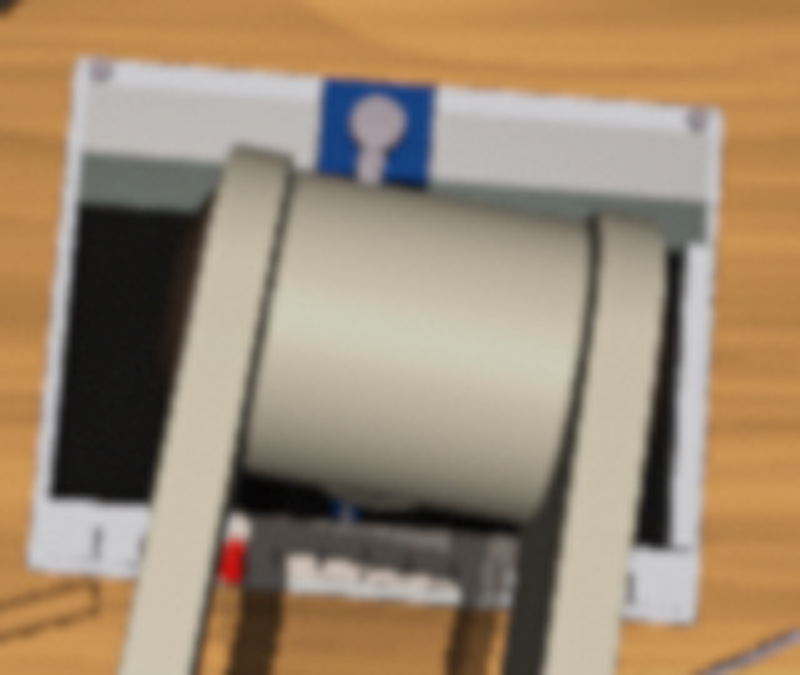

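```bash
cat >> h.py <<'E'
YAW=np.radians(-4.1);EX=np.array([np.cos(YAW),np.sin(YAW)]);EY=np.array([-np.sin(YAW),np.cos(YAW)])
E
python3 - <<'E'
from h import *
s,p,M,a=state();k=cam("wrist",s)
im=cv2.imread("pics/w8.png")[:,:,::-1].copy()
crop(im,230,105,340,215,6,"pics/w8a.png")
for c in blobs(im,(0,180,120),(6,255,255),20,roi=(295,105,340,150))[:1]:
    r=cv2.boundingRect(c);m=c[:,0,:].mean(0);print(r,m,onz(k,((r[0]+r[2]/2-.5),r[1]+10),.036))
E
```

```text
(311, 115, 13, 27) [317.25       126.71666667] [0.4034887  0.06122042 0.036     ]
```

View pics/w8a.png

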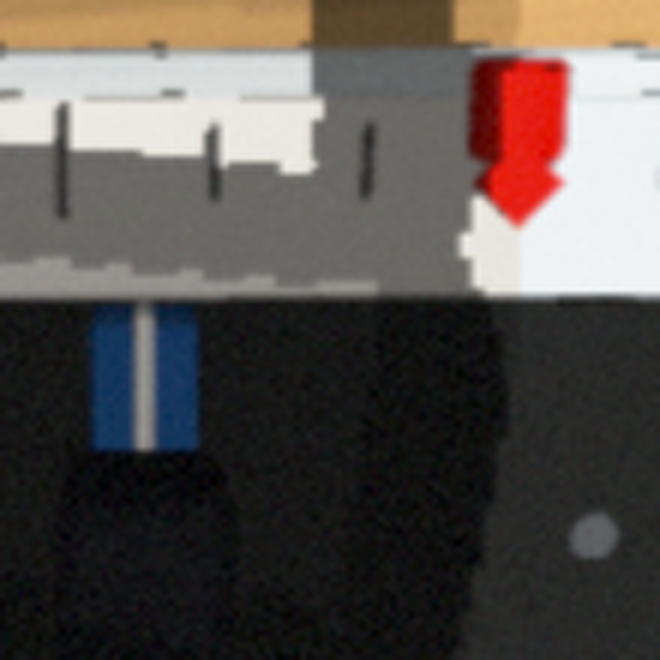

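Run:
```python
from h import *
s,p,M,a=state();k=cam("wrist",s)
i=onz(k,(254.2,155.5),.056)
for u in [(316.3,142.5),(317,118)]:
    m=onz(k,u,.036);print(i.round(4),m.round(4),((m-i)[:2]@EY).round(4))
plan((.4649,-.0028,.085),85.9)
```

```text
[0.4247 0.001  0.056 ] [0.4195 0.0605 0.036 ] 0.0589
[0.4247 0.001  0.056 ] [0.3972 0.0613 0.036 ] 0.0581
t 13.28 pos [ 0.464  -0.003   0.1727] a0 85.8 tilt 0.01 open 0.051 F [ 0.1 -0.   0.7] q6 -1.67
shift rows 3 x [0.0, 0.001, 0.073]
turn rows 1 x az -0.002
```

Call:
send_rows --commands '[[[0,0.001,0.073],[0,0,0]],[[0,0.001,0.073],[0,0,0]],[[0,0,0.073],[0,0,0]],[[0,0,0],[0,0,0]]]'

```text
t: 13.78
tcp_pos: [0.4641, -0.0029, 0.0834]
eef_rot: [0.732, 0.681, -0.001, -0.002]
force: [-0.3, 0.7, 0.8]
opening: 0.0515
```

Call:
send_rows --commands '[[[0,0,0],[0,0,0]],[[0,0,0],[0,0,0]],[[0,0,0],[0,0,0]],[[0,0,0],[0,0,0]]]' --gripper 0.1

```text
t: 14.28
tcp_pos: [0.4656, -0.0022, 0.0868]
eef_rot: [0.732, 0.681, 0.002, 0.0]
force: [1.3, 14.0, 4.1]
opening: 0.0234
```

Gripped at 23.4 mm, which matches the 24 mm handle. Now I'll slide it by about 58 mm along tool +x.

Call:
send_rows --commands '[[[0.018,0,0],[0,0,0]],[[0.018,0,0],[0,0,0]],[[0.018,0,0],[0,0,0]],[[0.018,0,0],[0,0,0]],[[0.018,0,0],[0,0,0]],[[0.018,0,0],[0,0,0]],[[0.018,0,0],[0,0,0]],[[0.018,0,0],[0,0,0]],[[0,0,0],[0,0,0]],[[0,0,0],[0,0,0]]]'

```text
t: 15.52
tcp_pos: [0.4696, 0.0548, 0.0868]
eef_rot: [0.732, 0.681, 0.001, 0.001]
force: [-0.3, 3.0, 7.3]
opening: 0.023
```

Run:
```python
from h import *
plan((.4649,-.0028,.085),85.9)
im=get_image("wrist");cv2.imwrite("pics/w9.png",im[:,:,::-1]);crop(im,200,0,310,130,6,"pics/w9a.png")
```

```text
t 15.53 pos [0.4696 0.0548 0.0868] a0 85.9 tilt 0.14 open 0.023 F [-0.3  3.   7.3] q6 -1.55
shift rows 2 x [-0.072, -0.001, 0.002]
turn rows 1 x az 0.0
```

View pics/w9.png

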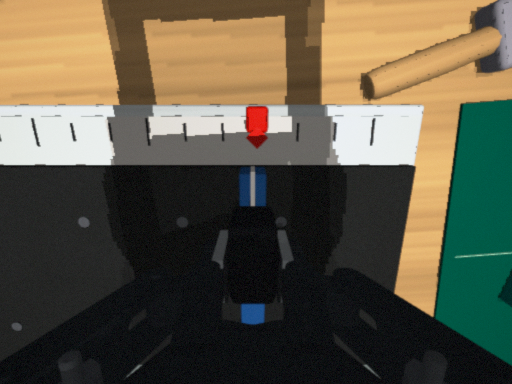

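Run:
```python
from h import *
im=cv2.imread("pics/w9.png")[:,:,::-1];crop(im,210,95,310,215,6,"pics/w9a.png")
```

```text
(no output)
```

View pics/w9a.png

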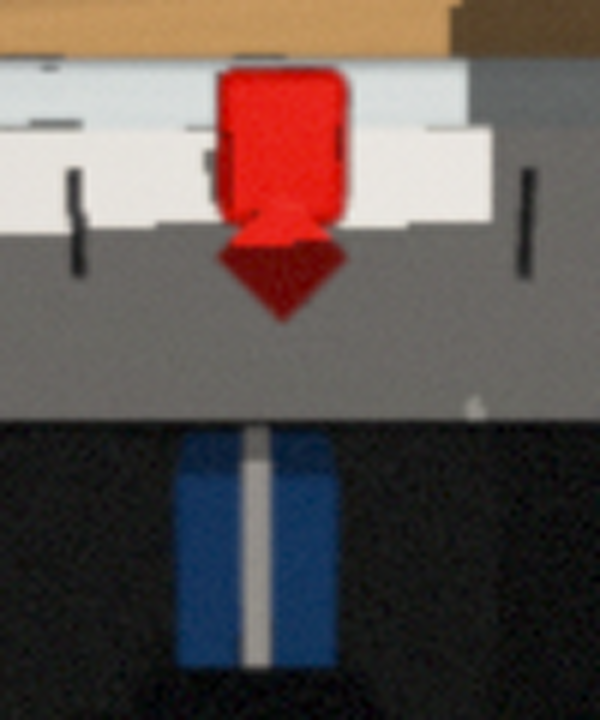

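Run:
```python
from h import *
s,p,M,a=state();k=cam("wrist",s)
i=onz(k,(252.7,172.7),.056)
for u,z in [((257,148.3),.036),((257,148.3),.03),((257.4,120),.036),((257.4,108),.036)]:
    m=onz(k,u,z);print(i.round(4),m.round(4),((m-i)[:2]@EY).round(4))
for u in [(239,205),(266,205),(239,175),(265.5,175)]: print(onz(k,u,.056).round(4))
```

```text
[0.4288 0.0574 0.056 ] [0.4174 0.061  0.036 ] 0.0028
[0.4288 0.0574 0.056 ] [0.418 0.061 0.03 ] 0.0029
[0.4288 0.0574 0.056 ] [0.4002 0.0624 0.036 ] 0.0029
[0.4288 0.0574 0.056 ] [0.3932 0.0628 0.036 ] 0.0029
[0.4477 0.0479 0.056 ]
[0.4488 0.0639 0.056 ]
[0.4296 0.0494 0.056 ]
[0.4307 0.0646 0.056 ]
```

Call:
send_rows --commands '[[[0.003,0,0],[0,0,0]],[[0.003,0,0],[0,0,0]],[[0,0,0],[0,0,0]],[[0,0,0],[0,0,0]]]'

```text
t: 16.08
tcp_pos: [0.4697, 0.0565, 0.0868]
eef_rot: [0.732, 0.681, 0.001, 0.001]
force: [-1.0, -3.3, 8.0]
opening: 0.0231
```

Run:
```python
from h import *
plan((.4649,-.0028,.085),85.9)
im=get_image("wrist");cv2.imwrite("pics/w10.png",im[:,:,::-1]);crop(im,210,95,310,215,6,"pics/w10a.png")
```

```text
t 16.07 pos [0.4697 0.0565 0.0868] a0 85.9 tilt 0.14 open 0.023 F [-1.  -3.3  8. ] q6 -1.54
shift rows 2 x [-0.074, -0.001, 0.002]
turn rows 1 x az -0.0
```

View pics/w10a.png

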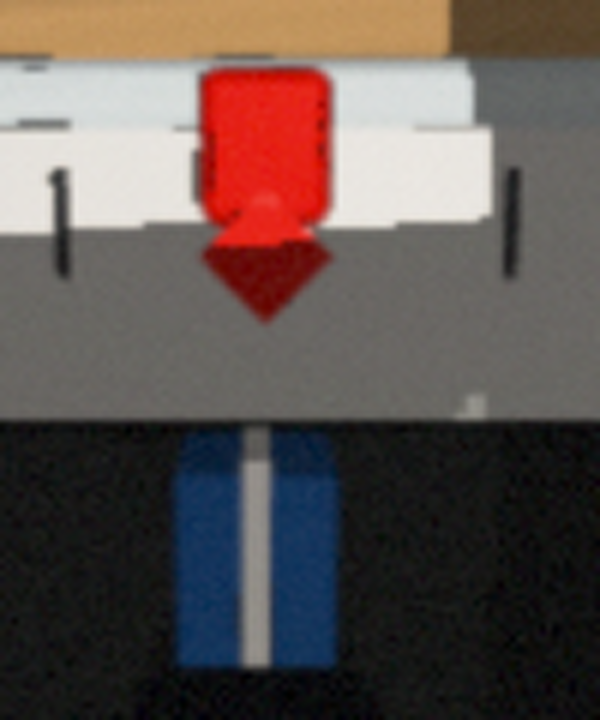

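Call:
send_rows --commands '[[[0.003,0,0],[0,0,0]],[[0,0,0],[0,0,0]],[[0,0,0],[0,0,0]]]'

```text
t: 16.5
tcp_pos: [0.4698, 0.0576, 0.0868]
eef_rot: [0.732, 0.681, 0.001, 0.001]
force: [-2.3, -4.6, 8.7]
opening: 0.0231
```

Call:
send_rows --commands '[[[0,0,0],[0,0,0]],[[0,0,0],[0,0,0]],[[0,0,0],[0,0,0]],[[0,0,-0.07],[0,0,0]],[[0,0,-0.08],[0,0,0]],[[0,0,-0.08],[0,0,0]],[[0,0,0],[0,0,0]]]' --gripper 0.55

```text
t: 17.38
tcp_pos: [0.4699, 0.0579, 0.1795]
eef_rot: [0.732, 0.681, 0.001, 0.001]
force: [-0.5, 0.4, -1.4]
opening: 0.0468
```

Run:
```python
from h import *
s,p,M,a=state();print(p,a)
im=get_image("wrist");cv2.imwrite("pics/w11.png",im[:,:,::-1]);crop(im,210,95,310,215,6,"pics/w11a.png")
```

```text
[0.46990198 0.05791094 0.17948216] 85.90892843404671
```

View pics/w11a.png

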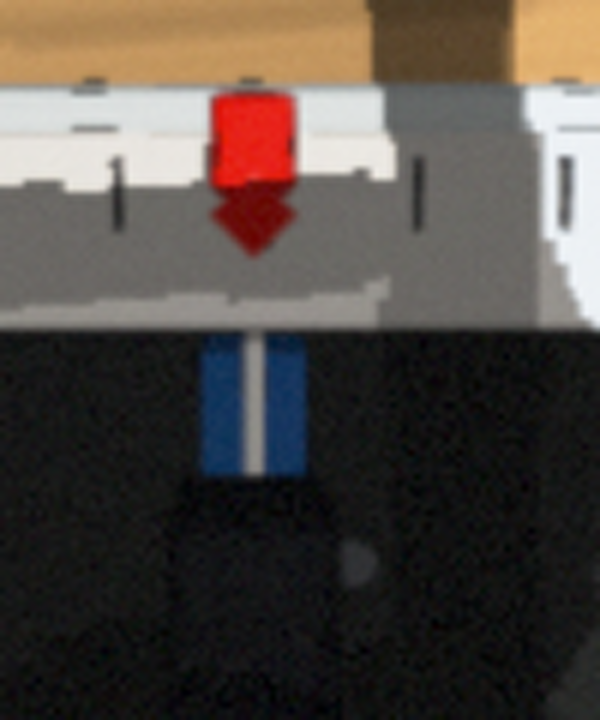

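View pics/w11.png

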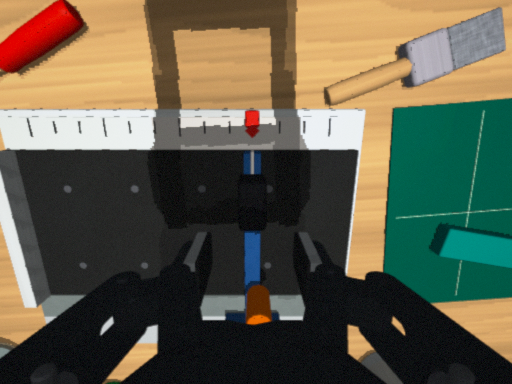

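Run:
```python
from h import *
s,p,M,a=state();k=cam("wrist",s)
print(onz(k,(258,293),.106))
plan((.5751,.0547,.165),82)
```

```text
[0.53898387 0.05710652 0.106     ]
t 17.43 pos [0.4693 0.0579 0.1779] a0 85.9 tilt 0.09 open 0.047 F [-0.4  0.3 -0.7] q6 -1.54
shift rows 3 x [0.004, 0.088, 0.011]
turn rows 1 x az 0.087
```

Call:
send_rows --commands '[[[0.004,0.088,0.01],[0,0,0]],[[0.004,0.088,0.01],[0,0,0]],[[0.004,0.088,0.01],[0,0,0]],[[0,0,0],[0,0,0.087]],[[0,0,0],[0,0,0]]]'

```text
t: 18.05
tcp_pos: [0.5743, 0.0552, 0.1638]
eef_rot: [0.755, 0.656, -0.001, -0.001]
force: [-0.6, 0.2, 0.4]
opening: 0.0469
```

Run:
```python
from h import *
plan((.5751,.0547,.097),82)
im=get_image("wrist");cv2.imwrite("pics/w12.png",im[:,:,::-1])
```

```text
t 18.05 pos [0.5743 0.0552 0.1638] a0 82.0 tilt 0.13 open 0.047 F [-0.6  0.2  0.4] q6 -1.47
shift rows 2 x [-0.0, 0.001, 0.083]
turn rows 1 x az 0.0
```

View pics/w12.png

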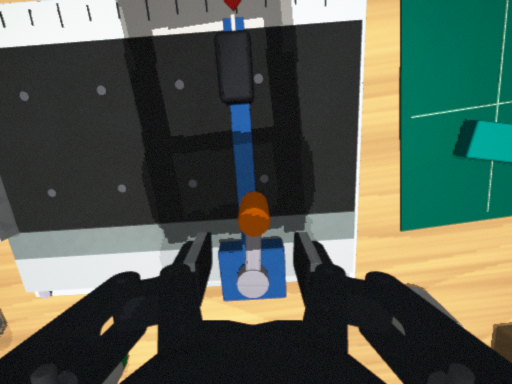

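Run:
```python
from h import *
s,p,M,a=state();k=cam("wrist",s)
print(onz(k,(254.5,221),.106),onz(k,(253,284),.07))
```

```text
[0.5738449  0.05626003 0.106     ] [0.64929006 0.04474334 0.07      ]
```

Position agrees to within 1.5 mm. I'll descend, narrow the jaws and turn the lever back to locked.

Call:
send_rows --commands '[[[0.002,0,0.083],[0,0,0]],[[0,0,0.083],[0,0,0]],[[0,0,0],[0,0,0]]]'

```text
t: 18.48
tcp_pos: [0.5732, 0.056, 0.0969]
eef_rot: [0.754, 0.656, -0.001, -0.001]
force: [0.1, 0.5, 0.2]
opening: 0.0467
```

Call:
send_rows --commands '[[[0,0,0],[0,0,0]],[[0,0,0],[0,0,0]],[[0,0,0],[0,0,0]]]' --gripper 0.34

```text
t: 18.85
tcp_pos: [0.5751, 0.0559, 0.0999]
eef_rot: [0.755, 0.656, 0.001, 0.0]
force: [-0.3, -0.4, -0.2]
opening: 0.0296
```

Call:
send_rows --commands '[[[0.0235,0.0015,0],[0,0,0.16]],[[0.0235,0.0015,0],[0,0,0.16]],[[0.0235,0.0015,0],[0,0,0.16]],[[0.0235,0.0015,0],[0,0,0.16]],[[0.0235,0.0015,0],[0,0,0.16]],[[0.0235,0.0015,0],[0,0,0.16]]]'

```text
t: 19.6
tcp_pos: [0.6023, 0.1041, 0.0995]
eef_rot: [0.944, 0.33, 0.0, 0.0]
force: [-0.9, -0.9, 1.4]
opening: 0.0291
```

Call:
send_rows --commands '[[[0.0235,0.0015,0],[0,0,0.16]],[[0.0235,0.0015,0],[0,0,0.16]],[[0.0235,0.0015,0],[0,0,0.16]],[[0.0235,0.0015,0],[0,0,0.16]],[[0.0235,0.0015,0],[0,0,0.16]],[[0,0,0],[0,0,0]]]'

```text
t: 20.35
tcp_pos: [0.6458, 0.1204, 0.0991]
eef_rot: [1.0, 0.025, 0.0, -0.0]
force: [-0.3, -0.2, -0.7]
opening: 0.0292
```

Call:
send_rows --commands '[[[0.0115,0.0004,0],[0,0,0.078]],[[0.0115,0.0004,0],[0,0,0.078]],[[0,0,0],[0,0,0]]]'

```text
t: 20.72
tcp_pos: [0.6545, 0.1201, 0.099]
eef_rot: [0.999, -0.035, 0.0, -0.0]
force: [-0.4, -0.1, 0.6]
opening: 0.0293
```

Call:
send_rows --commands '[[[0.008,0,0],[0,0,0]],[[0,0,0],[0,0,0]]]'

```text
t: 20.98
tcp_pos: [0.6573, 0.12, 0.0989]
eef_rot: [0.999, -0.036, -0.001, -0.0]
force: [-6.3, 0.3, 3.3]
opening: 0.029
```

Call:
send_rows --commands '[[[0.005,0,0],[0,0,0]],[[0,0,0],[0,0,0]]]'

```text
t: 21.22
tcp_pos: [0.6581, 0.12, 0.0987]
eef_rot: [0.999, -0.036, -0.002, -0.0]
force: [-18.7, -0.4, 8.2]
opening: 0.0294
```

Run:
```python
from h import *
s,p,M,a=state();print(p,a,s["force"])
im=get_image("wrist");cv2.imwrite("pics/w13.png",im[:,:,::-1])
```

```text
[0.65812219 0.12004869 0.0987297 ] -4.083353168839258 [-18.73576139  -0.37812545   8.20409075]
```

View pics/w13.png

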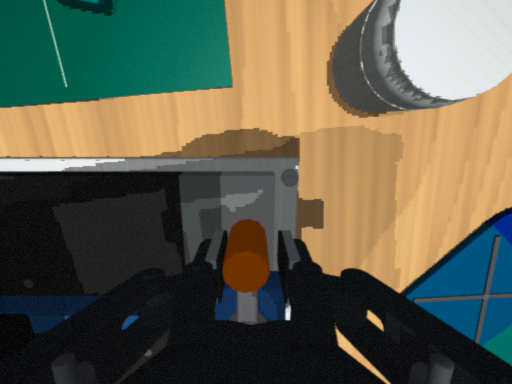

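Call:
send_rows --commands '[[[-0.011,0,0],[0,0,0]],[[0,0,-0.05],[0,0,0]],[[0,0,-0.08],[0,0,0]],[[0,0,-0.1],[0,0,0]],[[0,0,-0.1],[0,0,0]],[[0,0,-0.1],[0,0,0]],[[0,0,0],[0,0,0]]]'

```text
t: 22.15
tcp_pos: [0.6564, 0.1201, 0.2763]
eef_rot: [0.999, -0.036, 0.004, -0.0]
force: [-0.2, -0.3, -0.3]
opening: 0.0287
```

Run:
```python
from h import *
c=get_calibration("wrist");K=np.array(c["intrinsics"]);P=np.array(c["tool_from_camera"])
for w in [.0857,.0468,.038,.029]:
    print(w,[proj((K,P),(sx*w/2,0,z)).round(0).tolist() for sx in (-1,) for z in (.009,.015,.022,.03)], proj((K,P),(w/2,-.011,.022)).round(0), proj((K,P),(w/2,.011,.022)).round(0))
plan((.53,.25,.3),-4)
im=get_image("wrist");cv2.imwrite("pics/w14.png",im[:,:,::-1]);crop(im,150,180,350,340,4,"pics/w14a.png")
im=get_image("top");cv2.imwrite("pics/t14.png",im[:,:,::-1])
```

```text
0.0857 [[172.0, 255.0], [175.0, 250.0], [179.0, 244.0], [182.0, 238.0]] [327. 226.] [324. 261.]
0.0468 [[208.0, 255.0], [210.0, 250.0], [212.0, 244.0], [214.0, 238.0]] [293. 226.] [291. 261.]
0.038 [[217.0, 255.0], [218.0, 250.0], [219.0, 244.0], [221.0, 238.0]] [285. 226.] [284. 261.]
0.029 [[225.0, 255.0], [226.0, 250.0], [227.0, 244.0], [228.0, 238.0]] [277. 227.] [276. 261.]
t 22.15 pos [0.6564 0.1201 0.2763] a0 -4.2 tilt 0.42 open 0.029 F [-0.2 -0.3 -0.3] q6 0.14
shift rows 5 x [-0.068, -0.06, -0.012]
turn rows 1 x az -0.004
```

View pics/w14.png

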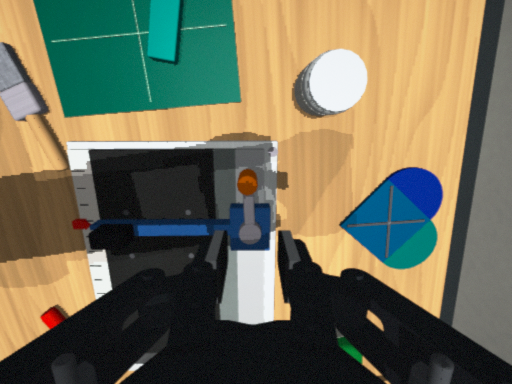

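View pics/t14.png

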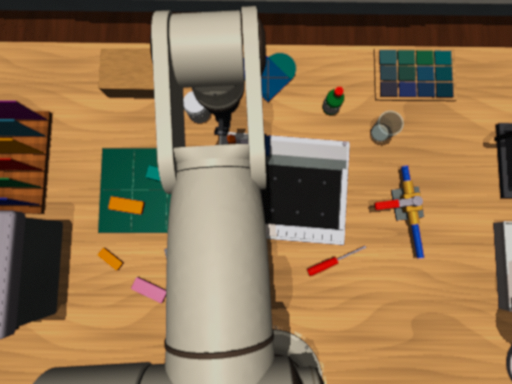

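Call:
send_rows --commands '[[[-0.068,-0.06,-0.012],[0,0,0]],[[-0.068,-0.06,-0.012],[0,0,0]],[[-0.068,-0.06,-0.012],[0,0,0]],[[-0.068,-0.06,-0.012],[0,0,0]],[[-0.068,-0.06,-0.012],[0,0,0]],[[0,0,0],[0,0,0]]]' --gripper 0.65

```text
t: 23.0
tcp_pos: [0.5272, 0.2513, 0.2951]
eef_rot: [0.999, -0.036, -0.0, -0.0]
force: [0.6, 1.0, 0.3]
opening: 0.0554
```

```bash
cat >> h.py <<'E'
def barfind(im,k,z,which,roi=None):
    lo,hi={"amber":((10,150,90),(22,255,255)),"teal":((84,150,70),(97,255,255))}[which]
    for c in blobs(im,lo,hi,150,roi)[:3]:
        r=cv2.minAreaRect(c);b=cv2.boxPoints(r);w=np.array([onz(k,q,z)[:2] for q in b]);e=[w[1]-w[0],w[2]-w[1]];L=[np.linalg.norm(x) for x in e];d=e[int(np.argmax(L))]
        print(which,np.round(r[0],0),"c",w.mean(0).round(4),"L",np.round(L,3),"ang",round(np.degrees(np.arctan2(d[1],d[0]))%180,1))
E
python3 - <<'E'
from h import *
s,p,M,a=state();k=cam("wrist",s);print(p,a)
im=get_image("wrist");cv2.imwrite("pics/w15.png",im[:,:,::-1])
barfind(im,k,.021,"amber");barfind(im,k,.021,"teal")
E
```

```text
[0.52719582 0.2512576  0.29511721] -4.0692703256313205
amber [205.  44.] c [0.4771 0.4192] L [0.096 0.036] ang 80.6
amber [90. 24.] c [0.3309 0.4534] L [0.07  0.034] ang 53.2
amber [350. 262.] c [0.6784 0.0813] L [0.019 0.062] ang 127.3
teal [284.  92.] c [0.5779 0.3432] L [0.114 0.241] ang 90.8
teal [199.  75.] c [0.4639 0.376 ] L [0.107 0.206] ang 95.7
teal [477. 305.] c [ 0.9006 -0.019 ] L [0.083 0.046] ang 45.1
```

View pics/w15.png

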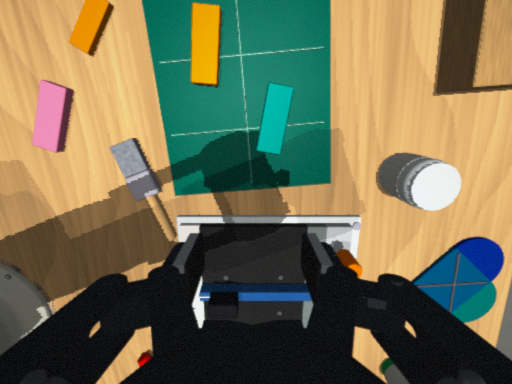

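```bash
sed -i 's/(84,150,70)/(84,130,135)/' h.py
python3 - <<'E'
from h import *
s,p,M,a=state();k=cam("wrist",s)
im=cv2.imread("pics/w15.png")[:,:,::-1].copy()
barfind(im,k,.021,"teal",(140,0,330,190))
E
```

```text
teal [275. 118.] c [0.5645 0.3178] L [0.094 0.034] ang 74.6
```

Run:
```python
from h import *
plan((.5645,.3178,.16),-15.4)
```

```text
t 23.05 pos [0.528  0.2503 0.2947] a0 -4.1 tilt 0.02 open 0.056 F [ 0.6 -0.4  0.2] q6 0.38
shift rows 4 x [0.02, -0.044, 0.084]
turn rows 2 x az 0.125
```

Call:
send_rows --commands '[[[0.02,-0.044,0.084],[0,0,0]],[[0.02,-0.044,0.084],[0,0,0]],[[0.02,-0.044,0.084],[0,0,0]],[[0.02,-0.044,0.084],[0,0,0]],[[0,0,0],[0,0,0.125]],[[0,0,0],[0,0,0.125]],[[0,0,0],[0,0,0]]]' --gripper 0.7

```text
t: 23.92
tcp_pos: [0.5662, 0.3169, 0.1597]
eef_rot: [0.991, -0.135, -0.001, 0.0]
force: [0.2, 1.3, -0.0]
opening: 0.0598
```

Run:
```python
from h import *
s,p,M,a=state();k=cam("wrist",s)
im=get_image("wrist");cv2.imwrite("pics/w16.png",im[:,:,::-1])
barfind(im,k,.021,"teal",(140,100,400,384))
plan((.5645,.3178,.028),-15.4)
```

```text
teal [250. 188.] c [0.5645 0.319 ] L [0.034 0.092] ang 77.9
t 23.98 pos [0.5661 0.317  0.1599] a0 -15.4 tilt 0.05 open 0.060 F [0.1 0.  0. ] q6 0.66
shift rows 4 x [-0.001, -0.0, 0.082]
turn rows 1 x az 0.0
```

View pics/w16.png

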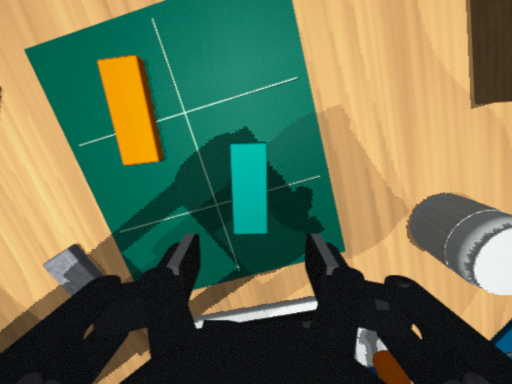

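Call:
send_rows --commands '[[[-0.001,-0.001,0.082],[0,0,0]],[[-0.001,-0.001,0.082],[0,0,0]],[[-0.001,-0.001,0.082],[0,0,0]],[[-0.001,-0.001,0.07],[0,0,0]],[[0,0,0],[0,0,0]],[[0,0,0],[0,0,0]]]'

```text
t: 24.72
tcp_pos: [0.5653, 0.3197, 0.0354]
eef_rot: [0.991, -0.134, 0.001, -0.0]
force: [0.6, 0.4, -0.0]
opening: 0.0597
```

Call:
send_rows --commands '[[[0,0,0],[0,0,0]],[[0,0,0],[0,0,0]],[[0,0,0],[0,0,0]],[[0,0,0],[0,0,0]]]' --gripper 0.2

```text
t: 25.22
tcp_pos: [0.5653, 0.3199, 0.0358]
eef_rot: [0.991, -0.134, 0.001, -0.001]
force: [-0.9, -2.1, 9.3]
opening: 0.0341
```

Call:
send_rows --commands '[[[0,0,0],[0,0,0]],[[0,0,0],[0,0,0]],[[0,0,0.01],[0,0,0]],[[0,0,0.01],[0,0,0]],[[0,0,0],[0,0,0]]]' --gripper 0.6

```text
t: 25.85
tcp_pos: [0.5644, 0.3195, 0.0255]
eef_rot: [0.991, -0.135, -0.0, 0.0]
force: [-0.2, 0.0, 0.2]
opening: 0.0514
```

Run:
```python
from h import *
plan((.5645,.3178,.028),-15.4)
s,p,M,a=state();k=cam("wrist",s)
im=get_image("wrist");cv2.imwrite("pics/w17.png",im[:,:,::-1])
```

```text
t 25.85 pos [0.5644 0.3195 0.0255] a0 -15.5 tilt 0.05 open 0.051 F [-0.2  0.   0.2] q6 0.67
shift rows 1 x [0.001, 0.004, -0.006]
turn rows 1 x az -0.002
```

View pics/w17.png

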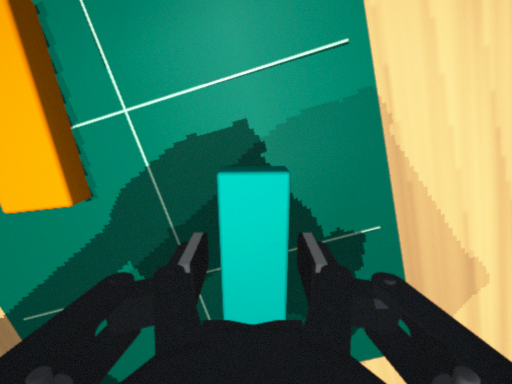

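Call:
send_rows --commands '[[[0,0,-0.007],[0,0,0]],[[0,0,0],[0,0,0]]]'

```text
t: 26.15
tcp_pos: [0.5649, 0.3197, 0.0294]
eef_rot: [0.991, -0.135, 0.0, -0.0]
force: [0.6, -0.0, -0.3]
opening: 0.0511
```

Call:
send_rows --commands '[[[0,0,0],[0,0,0]],[[0,0,0],[0,0,0]],[[0,0,0],[0,0,0]],[[0,0,0],[0,0,0]]]' --gripper 0.2

```text
t: 26.65
tcp_pos: [0.5648, 0.3198, 0.0294]
eef_rot: [0.991, -0.135, 0.0, -0.0]
force: [-0.9, -0.2, 5.9]
opening: 0.0346
```

Call:
send_rows --commands '[[[0,0,-0.04],[0,0,0]],[[0,0,-0.06],[0,0,0]],[[0,0,-0.08],[0,0,0]],[[0,0,-0.08],[0,0,0]],[[0,0,-0.04],[0,0,0]],[[0,0,0],[0,0,0]]]'

```text
t: 27.4
tcp_pos: [0.5649, 0.3197, 0.15]
eef_rot: [0.991, -0.135, 0.001, -0.0]
force: [-0.1, -0.8, -2.2]
opening: 0.0346
```

Run:
```python
from h import *
s,p,M,a=state()
im=get_image("wrist");cv2.imwrite("pics/w18.png",im[:,:,::-1])
J=np.array([.4247,.001])+.085*EX-.0*EY  # index point of old stop -> jig x=0
print("stop idx now approx",.0)
plan((.5,.1,.15),-4.1)
```

```text
stop idx now approx 0.0
t 27.45 pos [0.5645 0.3196 0.1486] a0 -15.5 tilt 0.01 open 0.034 F [-0.4  0.1 -1.7] q6 0.67
shift rows 6 x [-0.001, 0.095, -0.001]
turn rows 2 x az -0.126
```

View pics/w18.png

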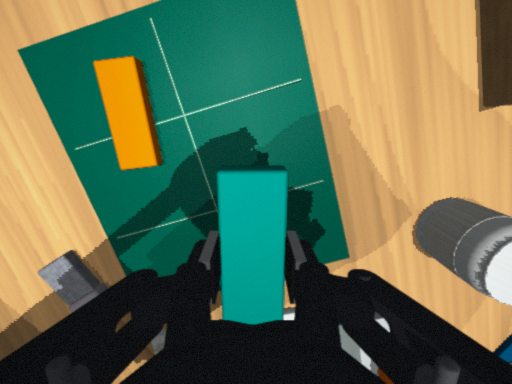

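Call:
send_rows --commands '[[[0,0,-0.03],[0,0,-0.126]],[[0,0,0],[0,0,-0.126]],[[0,0,0],[0,0,0]]]'

```text
t: 27.82
tcp_pos: [0.5642, 0.3194, 0.1594]
eef_rot: [0.999, -0.036, -0.001, 0.0]
force: [-0.4, 0.3, -0.6]
opening: 0.0346
```

Run:
```python
from h import *
plan((.5428,-.0719,.15),-4.1)
```

```text
t 27.82 pos [0.5642 0.3194 0.1594] a0 -4.2 tilt 0.12 open 0.035 F [-0.4  0.3 -0.6] q6 0.47
shift rows 10 x [0.002, 0.098, 0.002]
turn rows 1 x az -0.001
```

Call:
send_rows --commands '[[[0.002,0.05,0],[0,0,0]],[[0.002,0.093,0],[0,0,0]],[[0.002,0.098,0],[0,0,0]],[[0.002,0.098,0],[0,0,0]],[[0.002,0.098,0],[0,0,0]],[[0.002,0.098,0],[0,0,0]],[[0.002,0.098,0],[0,0,0]],[[0.002,0.098,0],[0,0,0]],[[0.002,0.098,0],[0,0,0]],[[0.002,0.098,0],[0,0,0]],[[0.002,0.053,0],[0,0,0]],[[0,0,0],[0,0,0]]]'

```text
t: 29.32
tcp_pos: [0.5444, -0.0737, 0.1604]
eef_rot: [0.999, -0.038, -0.0, -0.0]
force: [-0.6, 0.8, -2.4]
opening: 0.0346
```

Run:
```python
from h import *
plan((.5428,-.0719,.060),-4.1)
im=get_image("wrist");cv2.imwrite("pics/w19.png",im[:,:,::-1])
```

```text
t 29.32 pos [ 0.5444 -0.0737  0.1604] a0 -4.4 tilt 0.05 open 0.035 F [-0.6  0.8 -2.4] q6 -0.20
shift rows 3 x [-0.001, -0.001, 0.084]
turn rows 1 x az -0.006
```

View pics/w19.png

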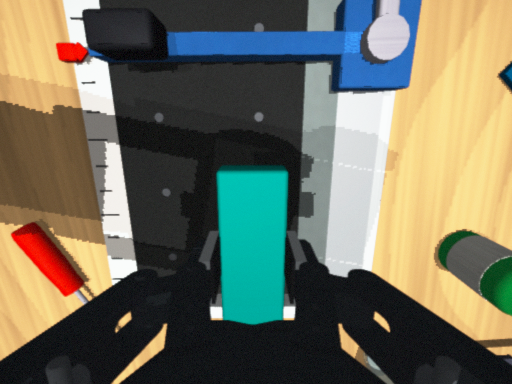

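Call:
send_rows --commands '[[[-0.001,-0.001,0.084],[0,0,0]],[[-0.001,-0.001,0.084],[0,0,0]],[[-0.001,-0.001,0.07],[0,0,0]],[[0,0,0.01],[0,0,0]],[[0,0,0],[0,0,0]]]'

```text
t: 30.0
tcp_pos: [0.5442, -0.0704, 0.0624]
eef_rot: [0.999, -0.036, 0.0, -0.0]
force: [-0.1, -0.2, -0.3]
opening: 0.0344
```

Call:
send_rows --commands '[[[0,0,0.005],[0,0,0]],[[0,0,0],[0,0,0]],[[0,0,0],[0,0,0]]]'

```text
t: 30.38
tcp_pos: [0.5442, -0.0707, 0.0601]
eef_rot: [0.999, -0.036, 0.0, 0.0]
force: [0.7, -0.4, -1.5]
opening: 0.0344
```

Call:
send_rows --commands '[[[0,0,0.004],[0,0,0]],[[0,0,0],[0,0,0]]]'

```text
t: 30.62
tcp_pos: [0.544, -0.0707, 0.058]
eef_rot: [0.999, -0.036, -0.0, -0.0]
force: [-0.1, -0.0, -1.1]
opening: 0.0341
```

Call:
send_rows --commands '[[[0,0,0.003],[0,0,0]],[[0,0,0],[0,0,0]]]'

```text
t: 30.88
tcp_pos: [0.544, -0.0707, 0.0568]
eef_rot: [0.999, -0.036, -0.0, -0.0]
force: [-0.2, -0.2, -1.1]
opening: 0.0344
```

Call:
send_rows --commands '[[[0,0,0],[0,0,0]],[[0,0,0],[0,0,0]],[[0,0,0],[0,0,0]],[[0,0,-0.06],[0,0,0]],[[0,0,-0.08],[0,0,0]],[[0,0,-0.1],[0,0,0]],[[0,0,0],[0,0,0]]]' --gripper 0.6

```text
t: 31.75
tcp_pos: [0.5452, -0.071, 0.156]
eef_rot: [0.999, -0.036, 0.002, 0.001]
force: [-0.6, -0.5, 0.6]
opening: 0.0511
```

Run:
```python
from h import *
s,p,M,a=state();k=cam("wrist",s)
im=get_image("wrist");cv2.imwrite("pics/w20.png",im[:,:,::-1])
barfind(im,k,.048,"teal",(140,100,400,384))
plan((.477,.4195,.19),-9.4)
```

```text
teal [250. 198.] c [ 0.544  -0.0715] L [0.034 0.093] ang 86.9
t 31.80 pos [ 0.5445 -0.0708  0.1541] a0 -4.1 tilt 0.14 open 0.051 F [ 1.  -0.9 -1.1] q6 -0.20
shift rows 13 x [-0.02, -0.093, -0.007]
turn rows 1 x az 0.117
```

View pics/w20.png

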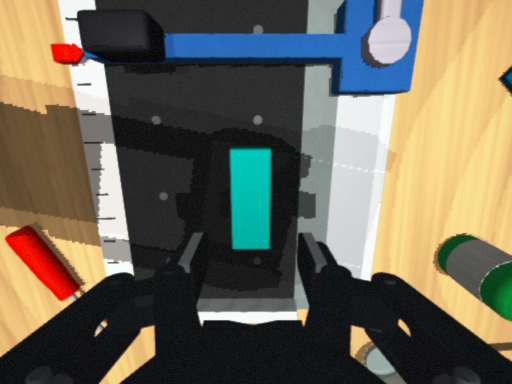

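Call:
send_rows --commands '[[[-0.02,-0.06,-0.02],[0,0,0]],[[-0.02,-0.103,-0.02],[0,0,0]],[[-0.021,-0.109,-0.01],[0,0,0]],[[-0.021,-0.109,0],[0,0,0]],[[-0.021,-0.109,0],[0,0,0]],[[-0.021,-0.109,0],[0,0,0]],[[-0.021,-0.109,0],[0,0,0]],[[-0.021,-0.109,0],[0,0,0]],[[-0.021,-0.109,0],[0,0,0]],[[-0.021,-0.109,0],[0,0,0]],[[-0.021,-0.109,0],[0,0,0]],[[-0.02,-0.045,0],[0,0,0.117]]]' --gripper 0.7

```text
t: 33.3
tcp_pos: [0.4781, 0.4127, 0.1712]
eef_rot: [0.997, -0.082, -0.001, 0.0]
force: [0.3, 0.3, -0.4]
opening: 0.0598
```

Call:
send_rows --commands '[[[-0.01,0,0],[0,0,0]],[[0,0,0],[0,0,0]]]'

```text
t: 33.55
tcp_pos: [0.4748, 0.4109, 0.1723]
eef_rot: [0.997, -0.081, -0.0, 0.0]
force: [1.2, -0.9, -0.6]
opening: 0.0599
```

Run:
```python
from h import *
s,p,M,a=state();k=cam("wrist",s)
im=get_image("wrist");cv2.imwrite("pics/w21.png",im[:,:,::-1])
barfind(im,k,.021,"amber")
plan((.477,.4195,.19),-9.4)
```

```text
amber [251. 177.] c [0.4753 0.421 ] L [0.036 0.093] ang 81.7
amber [107. 163.] c [0.3323 0.4604] L [0.074 0.031] ang 52.1
t 33.60 pos [0.4751 0.4107 0.1726] a0 -9.3 tilt 0.03 open 0.060 F [-0.8 -1.2  0.3] q6 0.75
shift rows 1 x [0.001, -0.022, -0.044]
turn rows 1 x az 0.001
```

View pics/w21.png

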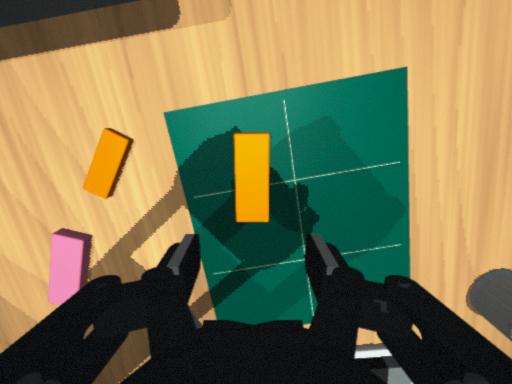

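Call:
send_rows --commands '[[[0,-0.013,0.085],[0,0,0]],[[0.001,-0.012,0.085],[0,0,0]],[[0,0,0.085],[0,0,0]],[[0,0,0.085],[0,0,0]],[[0,0,0.014],[0,0,0]],[[0,0,0],[0,0,0]],[[0,0,0],[0,0,0]]]' --gripper 0.6

```text
t: 34.48
tcp_pos: [0.4779, 0.4216, 0.0331]
eef_rot: [0.997, -0.082, 0.001, -0.001]
force: [-0.3, 0.6, 0.2]
opening: 0.0514
```

Run:
```python
from h import *
plan((.4755,.421,.029),-9.0)
im=get_image("wrist");cv2.imwrite("pics/w22.png",im[:,:,::-1])
```

```text
t 34.48 pos [0.4779 0.4216 0.0331] a0 -9.4 tilt 0.14 open 0.051 F [-0.3  0.6  0.2] q6 0.77
shift rows 1 x [-0.006, 0.002, 0.01]
turn rows 1 x az -0.009
```

View pics/w22.png

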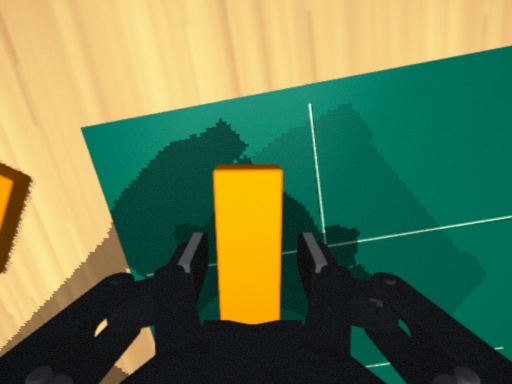

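Call:
send_rows --commands '[[[-0.005,0,0.01],[0,0,0]],[[0,0,0],[0,0,0]]]'

```text
t: 34.78
tcp_pos: [0.4748, 0.4216, 0.0273]
eef_rot: [0.997, -0.082, -0.0, 0.0]
force: [-0.4, 0.5, 0.3]
opening: 0.0511
```

Call:
send_rows --commands '[[[0,0,0],[0,0,0]],[[0,0,0],[0,0,0]],[[0,0,0],[0,0,0]],[[0,0,0],[0,0,0]]]' --gripper 0.2

```text
t: 35.28
tcp_pos: [0.4752, 0.4218, 0.0277]
eef_rot: [0.997, -0.082, 0.0, -0.0]
force: [-1.1, -0.0, 5.8]
opening: 0.0344
```

Call:
send_rows --commands '[[[0,0,-0.04],[0,0,0]],[[0,0,-0.06],[0,0,0]],[[0,0,-0.08],[0,0,0]],[[0,0,-0.08],[0,0,0]],[[0,0,-0.05],[0,0,-0.117]],[[0,0,0],[0,0,0]]]'

```text
t: 36.02
tcp_pos: [0.4756, 0.422, 0.1535]
eef_rot: [0.999, -0.036, 0.001, -0.001]
force: [-1.1, -0.8, -2.1]
opening: 0.0346
```

Run:
```python
from h import *
plan((.467,-.0685,.16),-4.1)
im=get_image("wrist");cv2.imwrite("pics/w23.png",im[:,:,::-1])
```

```text
t 36.02 pos [0.4756 0.422  0.1535] a0 -4.2 tilt 0.19 open 0.035 F [-1.1 -0.8 -2.1] q6 0.68
shift rows 13 x [0.005, 0.094, -0.001]
turn rows 1 x az -0.001
```

View pics/w23.png

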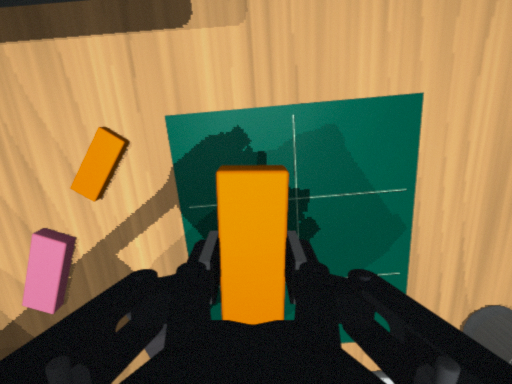

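Call:
send_rows --commands '[[[0.005,0.05,-0.02],[0,0,0]],[[0.005,0.1,0],[0,0,0]],[[0.005,0.11,0],[0,0,0]],[[0.005,0.11,0],[0,0,0]],[[0.005,0.11,0],[0,0,0]],[[0.005,0.11,0],[0,0,0]],[[0.005,0.11,0],[0,0,0]],[[0.005,0.11,0],[0,0,0]],[[0.005,0.11,0],[0,0,0]],[[0.005,0.11,0],[0,0,0]],[[0.005,0.11,0],[0,0,0]],[[0.01,0.082,0],[0,0,0]]]'

```text
t: 37.58
tcp_pos: [0.4646, -0.0698, 0.1589]
eef_rot: [0.999, -0.037, -0.0, -0.0]
force: [-0.1, 0.3, -1.5]
opening: 0.0343
```

Call:
send_rows --commands '[[[0,0,0],[0,0,0]],[[0,0,0],[0,0,0]]]'

```text
t: 37.83
tcp_pos: [0.4652, -0.0678, 0.1589]
eef_rot: [0.999, -0.037, -0.0, -0.0]
force: [0.7, 1.2, -1.4]
opening: 0.0346
```

Run:
```python
from h import *
plan((.467,-.0675,.058),-4.1)
im=get_image("wrist");cv2.imwrite("pics/w24.png",im[:,:,::-1])
```

```text
t 37.83 pos [ 0.4652 -0.0678  0.1589] a0 -4.2 tilt 0.05 open 0.035 F [ 0.7  1.2 -1.4] q6 -0.24
shift rows 3 x [0.002, -0.0, 0.084]
turn rows 1 x az -0.003
```

View pics/w24.png

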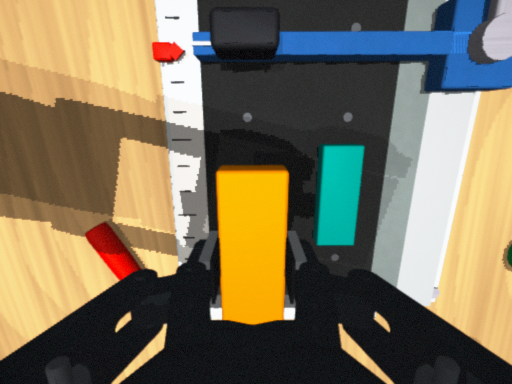

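Call:
send_rows --commands '[[[0.002,0,0.084],[0,0,0]],[[0.002,0,0.084],[0,0,0]],[[0.001,0,0.06],[0,0,0]],[[0,0,0.016],[0,0,0]],[[0,0,0],[0,0,0]]]'

```text
t: 38.5
tcp_pos: [0.4679, -0.0675, 0.0621]
eef_rot: [0.999, -0.036, -0.0, -0.0]
force: [-0.1, 0.4, -1.5]
opening: 0.0343
```

Call:
send_rows --commands '[[[0,0,0.006],[0,0,0]],[[0,0,0],[0,0,0]]]'

```text
t: 38.75
tcp_pos: [0.468, -0.0679, 0.0598]
eef_rot: [0.999, -0.036, 0.0, 0.0]
force: [1.0, -1.1, -0.9]
opening: 0.0345
```

Call:
send_rows --commands '[[[0,0,0.006],[0,0,0]],[[0,0,0.004],[0,0,0]],[[0,0,0],[0,0,0]]]'

```text
t: 39.12
tcp_pos: [0.4677, -0.0679, 0.0552]
eef_rot: [0.999, -0.036, -0.0, -0.0]
force: [0.1, -0.4, -2.0]
opening: 0.0344
```

Call:
send_rows --commands '[[[0,0,0.003],[0,0,0]],[[0,0,0],[0,0,0]]]'

```text
t: 39.38
tcp_pos: [0.4679, -0.068, 0.0547]
eef_rot: [0.999, -0.036, 0.0, 0.0]
force: [-3.7, 0.2, 11.0]
opening: 0.0347
```

Contact shows 11 N upward. I'll release, lift and check.

Call:
send_rows --commands '[[[0,0,0],[0,0,0]],[[0,0,0],[0,0,0]],[[0,0,0],[0,0,0]],[[0,0,-0.06],[0,0,0]],[[0,0,-0.08],[0,0,0]],[[0,0,-0.1],[0,0,0]],[[0,0,-0.1],[0,0,0]],[[0,0,0],[0,0,0]]]' --gripper 0.6

```text
t: 40.38
tcp_pos: [0.4689, -0.0682, 0.1929]
eef_rot: [0.999, -0.036, 0.002, 0.001]
force: [-0.0, 0.6, 0.4]
opening: 0.0511
```

Run:
```python
from h import *
s,p,M,a=state();k=cam("wrist",s)
im=get_image("wrist");cv2.imwrite("pics/w25.png",im[:,:,::-1])
barfind(im,k,.048,"amber",(180,60,400,320));barfind(im,k,.048,"teal",(180,60,400,320))
plan((.4855,-.2995,.2),-175.5)
```

```text
amber [250. 188.] c [ 0.468  -0.0684] L [0.036 0.095] ang 86.8
teal [325. 186.] c [ 0.5446 -0.0719] L [0.095 0.034] ang 86.0
t 40.42 pos [ 0.4682 -0.068   0.1909] a0 -4.1 tilt 0.12 open 0.051 F [ 0.1  0.4 -0.3] q6 -0.24
shift rows 6 x [0.014, 0.096, -0.004]
turn rows 22 x az 0.173
```

View pics/w25.png

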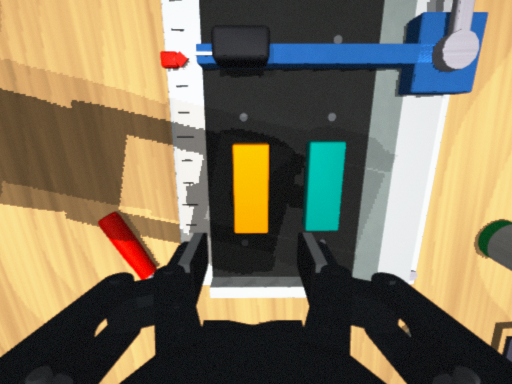

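```bash
python3 - <<'E'
from h import *
s,p,M,a=state();k=cam("wrist",s)
L=onz(k,(208,190),.03);Rr=onz(k,(367,190),.03);mid=(L+Rr)/2
F=onz(k,(250,277),.052)
idx=onz(k,(199,47.5),.056);mk=onz(k,(188,59.5),.036)
print("bed width",np.linalg.norm((Rr-L)[:2]),"idx",idx,"marker d",(mk-idx)[:2]@EY)
for n,b in [("amber",(.468,-.0684)),("teal",(.5446,-.0719))]:
    b=np.array(b);print(n,"x from bed mid",(b-mid[:2])@EX,"y from fence",(b-F[:2])@EY,"y to idx",(b-idx[:2])@EY)
E
python3 - <<'E'
import cv2
im=cv2.imread("pics/w25.png");cv2.imwrite("pics/w25a.png",cv2.resize(im[0:100,150:260],None,fx=6,fy=6,interpolation=cv2.INTER_CUBIC))
E
```

```text
bed width 0.17328550656806957 idx [0.43261884 0.06374832 0.056     ] marker d -0.00542566803158485
amber x from bed mid -0.039183907850315496 y from fence 0.09770893030907589 y to idx -0.12928046010195718
teal x from bed mid 0.037470297177359155 y from fence 0.09969459180470133 y to idx -0.12729479860633175
```

View pics/w25a.png

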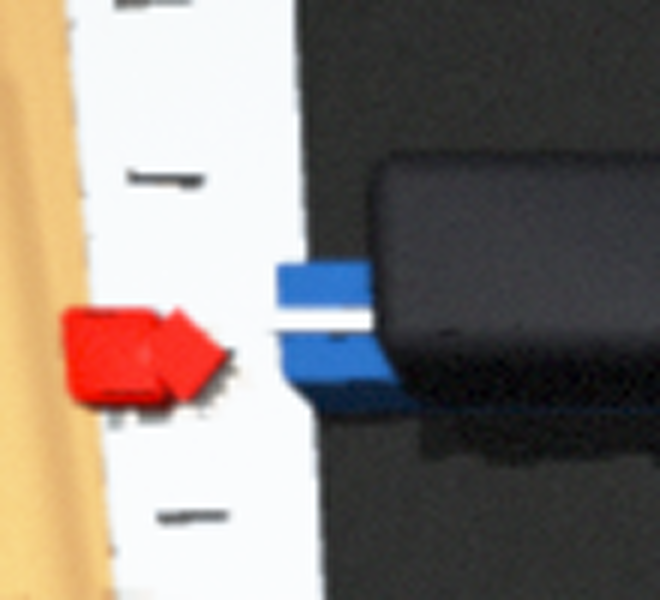

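Run:
```python
from h import *
s,p,M,a=state();k=cam("wrist",s)
idx=onz(k,(196.3,53.2),.056)
for u in [(188.3,59.2),(170,58.3)]:
    mk=onz(k,u,.036);print(idx,mk,(mk-idx)[:2]@EY)
```

```text
[0.42973882 0.05955196 0.056     ] [0.41822745 0.05959436 0.036     ] -0.0007807452725190871
[0.42973882 0.05955196 0.056     ] [0.4013303  0.06158224 0.036     ] -6.051164524595166e-06
```

Run:
```python
from h import *
plan((.4796,-.2998,.19),7.7)
```

```text
t 40.42 pos [ 0.4682 -0.068   0.1909] a0 -4.1 tilt 0.12 open 0.051 F [ 0.1  0.4 -0.3] q6 -0.24
shift rows 6 x [0.012, 0.096, 0.0]
turn rows 2 x az -0.132
```

Call:
send_rows --commands '[[[0.012,0.096,0],[0,0,0]],[[0.012,0.096,0],[0,0,0]],[[0.012,0.096,0],[0,0,0]],[[0.012,0.096,0],[0,0,0]],[[0.012,0.096,0],[0,0,0]],[[0.012,0.096,0],[0,0,0]],[[0,0,0],[0,0,-0.132]],[[0,0,0],[0,0,-0.132]],[[0,0,0],[0,0,0]]]' --gripper 0.5

```text
t: 41.55
tcp_pos: [0.4796, -0.2996, 0.1887]
eef_rot: [0.998, 0.067, -0.001, -0.001]
force: [0.9, -0.0, -0.1]
opening: 0.0424
```

Run:
```python
from h import *
s,p,M,a=state();k=cam("wrist",s)
im=get_image("wrist");cv2.imwrite("pics/w26.png",im[:,:,::-1])
plan((.4796,-.2998,.075),7.7)
```

```text
t 41.60 pos [ 0.4796 -0.2996  0.189 ] a0 7.6 tilt 0.09 open 0.043 F [ 0.3 -0.1  1.2] q6 -0.83
shift rows 3 x [0.0, 0.0, 0.095]
turn rows 1 x az -0.002
```

View pics/w26.png

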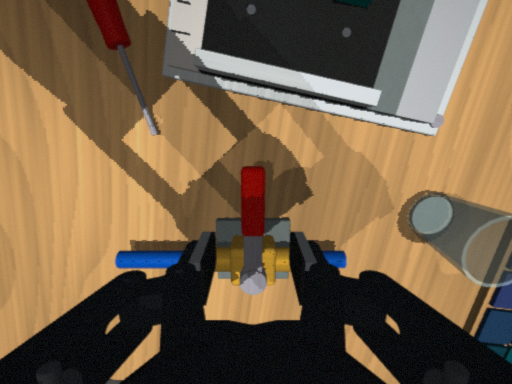

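Run:
```python
from h import *
s,p,M,a=state();k=cam("wrist",s)
print(onz(k,(253.5,202),.08),onz(k,(253,282),.08))
```

```text
[ 0.48095302 -0.30092937  0.08      ] [ 0.49144598 -0.38284361  0.08      ]
```

Good agreement (sleeve centre at 82 mm radius). I'll descend and open the valve.

Call:
send_rows --commands '[[[0.002,0,0.09],[0,0,0]],[[0,0,0.09],[0,0,0]],[[0,0,0.09],[0,0,0]],[[0,0,0.015],[0,0,0]],[[0,0,0],[0,0,0]]]'

```text
t: 42.22
tcp_pos: [0.4809, -0.2998, 0.0767]
eef_rot: [0.998, 0.067, 0.0, -0.0]
force: [-0.0, -0.2, 0.7]
opening: 0.0424
```

Call:
send_rows --commands '[[[0,0,0],[0,0,0]],[[0,0,0],[0,0,0]],[[0,0,0],[0,0,0]]]' --gripper 0.32

```text
t: 42.6
tcp_pos: [0.4809, -0.2998, 0.0767]
eef_rot: [0.998, 0.067, 0.0, 0.0]
force: [0.3, 0.6, 0.2]
opening: 0.0274
```

Call:
send_rows --commands '[[[-0.0266,0.0017,0],[0,0,-0.16]],[[-0.0266,0.0017,0],[0,0,-0.16]],[[-0.0266,0.0017,0],[0,0,-0.16]],[[-0.0266,0.0017,0],[0,0,-0.16]],[[-0.0266,0.0017,0],[0,0,-0.16]],[[-0.0266,0.0017,0],[0,0,-0.16]]]'

```text
t: 43.35
tcp_pos: [0.4262, -0.3302, 0.0764]
eef_rot: [0.902, 0.432, 0.0, -0.0]
force: [3.1, 3.4, 1.7]
opening: 0.0277
```

Call:
send_rows --commands '[[[-0.0266,0.0017,0],[0,0,-0.16]],[[-0.0266,0.0017,0],[0,0,-0.16]],[[-0.0266,0.0017,0],[0,0,-0.16]],[[-0.0266,0.0017,0],[0,0,-0.16]],[[-0.0266,0.0017,0],[0,0,-0.16]],[[-0.0266,0.0017,0],[0,0,-0.16]],[[0,0,0],[0,0,0]]]'

```text
t: 44.22
tcp_pos: [0.4075, -0.3904, 0.0762]
eef_rot: [0.682, 0.732, 0.0, 0.0]
force: [0.1, 0.6, -0.8]
opening: 0.0275
```

Call:
send_rows --commands '[[[-0.013,0.0004,0],[0,0,-0.078]],[[0,0,0],[0,0,0]]]'

```text
t: 44.48
tcp_pos: [0.4081, -0.395, 0.0761]
eef_rot: [0.659, 0.752, 0.0, -0.0]
force: [1.0, 0.5, -0.6]
opening: 0.0272
```

Call:
send_rows --commands '[[[-0.007,0,0],[0,0,0]],[[0,0,0],[0,0,0]]]'

```text
t: 44.72
tcp_pos: [0.4083, -0.3978, 0.076]
eef_rot: [0.659, 0.752, 0.0, -0.0]
force: [-2.5, 3.3, 1.1]
opening: 0.0275
```

Call:
send_rows --commands '[[[-0.005,0,0],[0,0,0]],[[0,0,0],[0,0,0]]]'

```text
t: 44.98
tcp_pos: [0.4083, -0.3982, 0.0758]
eef_rot: [0.659, 0.753, 0.001, -0.002]
force: [-6.8, 19.3, 9.5]
opening: 0.0274
```

Call:
send_rows --commands '[[[-0.005,0,0],[0,0,0]],[[0,0,0],[0,0,0]]]'

```text
t: 45.22
tcp_pos: [0.4084, -0.3985, 0.0757]
eef_rot: [0.658, 0.753, 0.002, -0.003]
force: [-10.0, 32.6, 17.8]
opening: 0.0277
```

On the stop at 33 N without moving further. I'll back off, lift clear and check everything.

Call:
send_rows --commands '[[[0.01,0,0],[0,0,0]],[[0.006,0,0],[0,0,0]],[[0,0,0],[0,0,0]]]'

```text
t: 45.6
tcp_pos: [0.4082, -0.3957, 0.0762]
eef_rot: [0.658, 0.753, -0.0, 0.0]
force: [0.2, -0.4, -0.1]
opening: 0.0274
```

Call:
send_rows --commands '[[[0,0,-0.06],[0,0,0]],[[0,0,-0.1],[0,0,0]],[[0,0,-0.1],[0,0,0]],[[0,0,-0.1],[0,0,0]],[[0,0,0],[0,0,0]]]'

```text
t: 46.22
tcp_pos: [0.4088, -0.3967, 0.2233]
eef_rot: [0.658, 0.753, -0.001, 0.003]
force: [0.3, 0.7, -0.4]
opening: 0.0274
```

Run:
```python
from h import *
s,p,M,a=state();k=cam("wrist",s);print(p,a,s["t"],s["force"])
im=get_image("wrist");cv2.imwrite("pics/w27.png",im[:,:,::-1])
im=get_image("top");cv2.imwrite("pics/t27.png",im[:,:,::-1])
im=get_image("scene");crop(im,100,130,340,300,3,"pics/s27.png")
```

```text
[ 0.40879507 -0.39667768  0.22332814] 97.63049190083574 46.225 [ 0.26759859  0.73864924 -0.35555175]
```

View pics/w27.png

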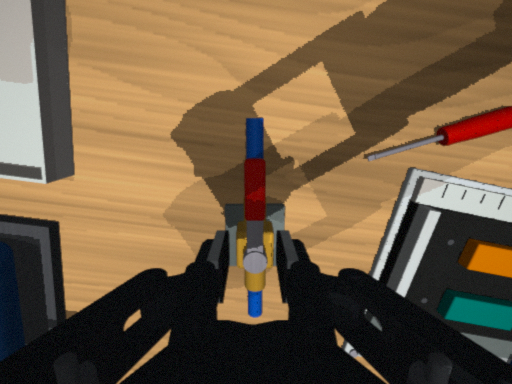

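View pics/s27.png

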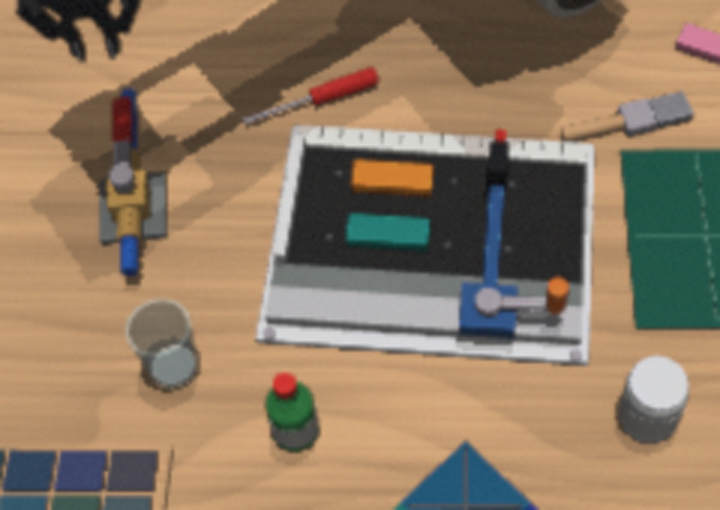

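View pics/t27.png

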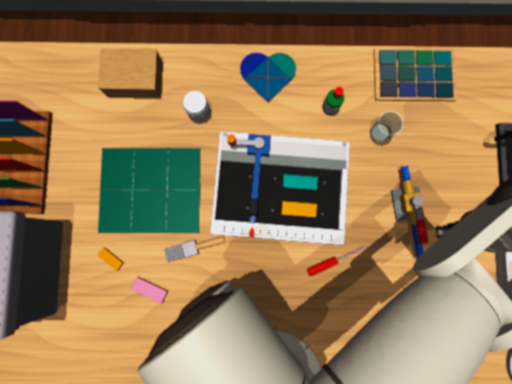

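The wrist view shows the handle in line with the pipe (x≈255). The scene and top views show both bars flat on the bed, the lever along the rail, the stop at the marker and the other things in place.

```bash
python3 -c "
from bench import *
print(sense()['dq'].round(3)); print(hand_in())"
```

```text
[ 0.002  0.009  0.01   0.002  0.002 -0.002]
the job is handed in; nothing more can be done
None
```

The job is done and handed in at about 46 s of the 210 s; `hand_in` reports no verdict.

**What I did:**
- I shut the valve and released the clamp lever.
- I slid the stop about 60 mm to the red marker and locked the lever again.
- I laid the two bars that were present (teal and amber) side by side on the bed.
- I opened the valve against its stop.

The blue and violet bars were not there. The pink bar and the small amber bar off the mat were left alone.

**Last checks:**
- **Valve:** the handle is in line with the pipe. It took 33 N against the stop without moving further.
- **Lever:** it points along the rail. It took 19 N on its stop when locked.
- **Stop line:** within about 1 mm of the marker.
- **Bars:** their x centres are about 39 mm (amber) and 37 mm (teal) either side of the bed's middle. They are about 98 mm from the fence, 127 mm or more from the stop line, and within about 1° of the rail.
- **Other things on the table:** they look unmoved in the top view.

**Disagreements:**
- The teal bar was about 28 mm from its first measured place when I came to pick it. It had probably been knocked aside, so I measured it again before picking.
- My first grip on the teal bar was too high, so I opened the jaws and gripped it lower.
- One rough marker reading gave 5 mm. It came from a badly picked pixel, and a zoomed re-reading gave under 1 mm.

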